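# Lengthen the short leg of a shower stool by one hole

### The job

The shower stool lies on its side on the worktop because one of its two upper legs is set one hole shorter than its neighbour. Lengthen that leg by one hole so that the two match: press its spring button in flush, ease the foot outwards so that the button slips under the tube, then draw the leg on until the button snaps fully out in the next hole, without forcing it. Leave the neighbouring leg and everything else on the worktop as they are.

Things in the scene. Friction and masses are not known exactly. Their poses are not given: they have to be found in the camera images.
- stool: Shower stool with a square white seat (260 x 260 x 30 mm, its tallest part) and four aluminium telescopic legs, lying on its side; heavy, it stays put. Origin on the worktop, z up; the legs lie level and point to its own -y, the seat is at y +140 to +185 mm. Upper leg axes: x = -105 and +105 mm, 235 mm up; the two lower legs lie below them, set like the longer upper leg.
- mouth_a (a point): Topmost point of the open mouth of the fixed outer tube of the upper leg at the stool's x = -105, y = -75 mm. Both outer tubes are 25 mm in diameter with a 1.5 mm wall, top 247.5 mm above the worktop. Along the top runs a row of 10.8 mm holes 25 mm apart, the first 15 mm from the mouth. A 21.5 mm inner tube with a rubber foot and a spring button slides inside.
- mouth_b (a point): The same point of the other upper outer tube, at the stool's x = +105 mm. Which of the two tubes holds the short leg differs from start to start.
- leg (a joint): How far the short leg is drawn out from its start (m), positive outwards, towards the foot. 0 = button in the second hole from the mouth; +0.025 = in the first hole, level with its neighbour. Slides with about 2 N of friction. Beyond the first hole the button would come out at the mouth.
- leg_button (a joint): How far the short leg's button is pressed in (m): 0 = fully out, 4.5 mm proud, locking the leg both ways; 0.0045 = flush; 0.006 or more = under the tube wall. Spring: 3 N out, 5.3 N flush, 6 N under. Held flush, a push of about 10 N along the leg wedges its dome under the hole's rim. Once under the wall it needs no pressing, and snaps out by itself under the next hole if nothing covers it.
- leg_button_top (a point): Top of the short leg's domed steel spring button, 10 mm in diameter, on top of the outer tube. A flat fingertip wider than the hole can press it flush, no deeper. It travels with the foot: always 70 mm from leg_rim along the leg.
- leg_rim (a point): Uppermost point of the rim of the short leg's dark rubber foot: a square 37 mm shoulder facing the seat, 6 mm higher than the outer tube, 7.75 mm above the inner tube. Foot 40 mm long, 47 mm wide at its end. At the start 30 mm of bare inner tube lies between rim and mouth: one finger of an open gripper fits there and can push the rim with its back while the other presses the button.
- mate (a joint): How far the neighbouring upper leg, already set one hole longer, has moved (m): 0 as it starts and as it must stay. Its button is in the hole nearest the mouth.
- mate_rim (a point): The same point as leg_rim on the neighbouring longer leg: 55 mm from the mouth of its outer tube.
- spare_foot: Bystander: spare grey rubber foot, 47 mm diameter, 40 mm high, standing on the worktop between the stool's lower legs. Origin at its underside.
- tape_roll: Bystander: white tape roll, 68 mm diameter, 25 mm high, lying flat between the stool's lower legs. Origin at its underside.
- transducer_1: Bystander: round white monitor transducer with a grey knob on top, 74 mm diameter, 36 mm high, on the right of the worktop. Origin at its underside.
- transducer_2: Bystander: another transducer like it. Origin at its underside.
- steel_bowl: Bystander: steel bowl, 110 mm across, 45 mm high, on the right. Origin at its underside.
- gel_bottle: Bystander: white bottle of contact gel, 58 mm diameter, 175 mm high, on the left. Origin at its underside.
- mug: Bystander: white mug, 82 mm diameter, 92 mm high, on the left. Origin at its underside.

How it is judged:
By the outcome, as a careful person would: the job done as asked, in the order asked, and still so for the second after the job is handed in, with the robot touching nothing.
It also fails if it takes over 51 s, if anything falls off the work surface, if the arm or the gripper's body presses on something with over 40 N, if the wrist force passes 120 N, or if a joint passes its speed limit or range.

### The arm

A 6-joint arm with a two-finger parallel gripper is mounted at the origin on the work surface. World frame = base frame: x ahead of the robot, y to its left, z up, the work surface at z = 0. Lengths are in m, angles in rad, forces in N, time in s.
With the tool pointing down it reaches from about 0.35 to 0.775 m from the base axis. Payload 5.5 kg.
Tool frame: the origin (TCP) lies midway between the tips of the shut fingers; the grasp point (between the pads) lies behind it (env.grip_point_offset is the z of the grasp point in the tool frame, in m); z points along the fingers, y is the direction in which the jaws open and shut (so a half turn about z gives the same grasp; the last joint's range is limited). The gripper opens to 85 mm and grips with 20 to 120 N. Pads are 22 mm wide; open, the fingers measure 114 mm over their backs; the gripper's body (76 mm by 85 mm) begins 54 mm behind the grasp point. The pads swing forward as they close: fully open they stand 13 mm farther back than shut.
Start: joints at [1.209, 0.313, 0.046, 1.304, 0, 1.431], TCP at [0.127, 0.561, 0.231] pointing down, gripper open.
Joint ranges: [-2.76, 2.76], [-0.86, 1.69], [-1.03, 1.26], [-2.2, 2.34], [-1.47, 1.5], [-3.14, 3.14]. Speed limits (rad/s): [2.57, 2.57, 3.14, 3.14, 3.14, 3.14].

### API

Orientations are given as a unit quaternion [w, x, y, z].
In Python, from workcell import env, viewer gives the robot as it stands. The module is installed in compiled form; this text tells all that it offers.
- The arm moves only by the shell command python3 -m inch 'ROWS' [OPENING] [FORCE]. ROWS is JSON, a list of rows, each a list of 2 entries, a list of its own where there are three numbers: the shift along the tool's x, y, z in m, then the turn about the tool's z in degrees. In form: [[[tx, ty, tz], spin], ...]. A call has 1 to 5 rows; each row is the pose to reach, as a shift and turn from the pose measured when the call began, along the tool's axes at that moment; what a row does not reach only later rows make up. A row lasts 1/12 s, in which the tool goes at most 41.7 mm and 7.16 degrees, less where a joint would pass 70% of its speed; a pose out of reach is approached as far as the arm can. A call with a gripper value outside its range is refused whole. OPENING is the closure, from 0 (fully open) to 1 (shut), set as the call begins (- or left out, the last holds). The fingers move at their own pace and stop on an object; FORCE is the grip in N (left out, the last holds). Time passes only in rows, so rows that repeat a pose let the fingers close. It gives the time, the measured TCP pose, the force and the opening at its end, in the units of the state.
- env.get_state(): the state, without advancing time (a new reading comes with each control period).
- viewer.read_camera(name): name is "scene" or "top" or "wrist"; returns a dict with "image" (400x640x3 uint8, red, green, blue), "depth" (400x640 float32, m along the optical axis (not along the pixel's ray), 0 where there is no reading), "vertical_fov" (degrees; the focal length in pixels is half the picture's height over the tangent of half this angle, whatever the lens; pixels are square), "cx", "cy" (the principal point, pixels), "dist_coeffs" ([k1, k2, p1, p2, k3] as OpenCV has them; the pictures are not rectified), "R" (3x3) and "t" (3): a world point X has camera coordinates R X + t; the wrist camera has in their place "T_tool_cam" (4x4, takes a point from camera to tool coordinates, whose origin is the TCP and whose axes are the flange's). Camera axes: x right, y down, z forward; pixel columns grow to the right and rows downward; lengths in m; the calibration is good to about 2 mm. A picture is of the moment at which its call begins: read the wrist's pose just before it.
- env.hand_in(): hands the job in, once; it reports no verdict.
The state is a dict: "clock": time; "joint_pos": joint angles; "qvel": joint speeds; "tau": joint torques, N m; "tcp_pos": TCP position; "orientation": TCP orientation; "wrist_force": force on the tool from outside, world axes, zero at the start; "ft_torque": the same for the moment, N m; "finger_gap": finger opening in m.
Only numpy, scipy, OpenCV 4.12 (cv2) and the standard library are available. Lean on these libraries where they do the work, as an engineer would, in place of code of your own. Each camera call takes 0.05 s, during which the arm holds its last target. There are 200 camera calls.

## Working session

There is one attempt and no reset: what is moved stays moved. The work goes in short steps, Python scripts to look and compute and a shell command to move; the robot and the scene stay as the last step left them, time stands still between calls to the robot, and variables do not carry over. Pictures are saved under pics/ and viewed, on a budget of 10 in all, crops included, one or two more only if the job needs it, and the job is handed in when it is done.

```bash
mkdir -p pics; cat > h.py <<'E'
from workcell import env, viewer
import numpy as np, cv2
from scipy.spatial.transform import Rotation as Ro
def K(c):
    h,w=c["image"].shape[:2]; f=h/2/np.tan(np.radians(c["vertical_fov"])/2)
    return np.array([[f,0,c["cx"]],[0,f,c["cy"]],[0,0,1.]])
def cloud(c,s=None):
    h,w=c["image"].shape[:2]; u,v=np.meshgrid(np.arange(w),np.arange(h))
    p=cv2.undistortPoints(np.stack([u,v],-1).reshape(-1,1,2).astype(float),K(c),np.array(c["dist_coeffs"],float)).reshape(h,w,2)
    P=np.dstack([p,np.ones((h,w))])*c["depth"][...,None]
    if "R" in c: W=(P-np.array(c["t"]))@np.array(c["R"])
    else:
        T=np.array(c["T_tool_cam"]); q=s["orientation"]
        R=Ro.from_quat([q[1],q[2],q[3],q[0]]).as_matrix()
        W=(P@T[:3,:3].T+T[:3,3])@R.T+np.array(s["tcp_pos"])
    W[c["depth"]<=0]=np.nan
    return W
def save(n,im): cv2.imwrite("pics/"+n+".png",im[...,::-1])
E
python3 - <<'E'
from h import *
s=env.get_state(); print({k:np.round(v,3) for k,v in s.items()}, env.grip_point_offset)
t=viewer.read_camera("top"); c=viewer.read_camera("scene")
W=cloud(t); np.save("top.npy",W); np.save("scene.npy",cloud(c))
save("top",t["image"]); save("scene",c["image"])
h=W[...,2]; print(np.nanmin(h),np.nanmax(h)); print(np.array(t["R"]).round(2),t["t"])
E
```

```text
{'clock': np.float64(0.0), 'joint_pos': array([1.209, 0.314, 0.045, 1.304, 0.   , 1.431]), 'qvel': array([-0.001, -0.   , -0.   ,  0.003,  0.001,  0.   ]), 'tau': array([-1.0000e-03, -4.8063e+01,  2.9853e+01,  1.9000e-02, -0.0000e+00,
       -0.0000e+00]), 'tcp_pos': array([0.126, 0.56 , 0.23 ]), 'orientation': array([-0.   ,  0.111,  0.994, -0.001]), 'wrist_force': array([-0.453, -0.854, -0.14 ]), 'ft_torque': array([-0.077,  0.082, -0.018]), 'finger_gap': np.float64(0.085)} -0.0187
-0.7954551146979374 0.7599454747889031
[[-0.02 -1.   -0.  ]
 [-1.    0.02 -0.08]
 [ 0.08  0.   -1.  ]] [0.02259303 0.55781325 1.81124083]
```

View pics/top.png

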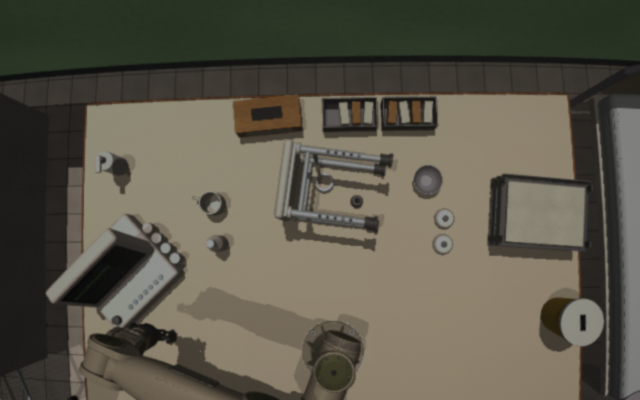

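View pics/scene.png

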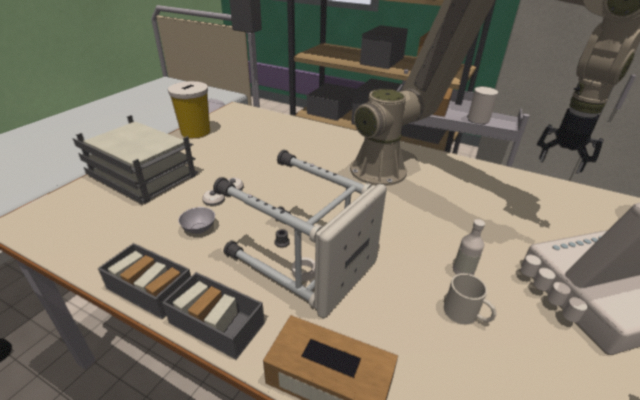

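The top view shows the stool with its seat at about (288,180) and its legs pointing image-right (world -y). The upper feet are at about (387,160) and (373,224), and the nearer one looks shorter. Next I'll measure with depth.

```bash
python3 - <<'E'
from h import *
for n in ("top","scene"):
    W=np.load(n+".npy"); X=W.reshape(-1,3)
    m=(X[:,2]>.15)&(X[:,2]<.30)&(X[:,0]>.25)&(X[:,0]<.9)&(abs(X[:,1])<.4)
    X=X[m]; print(n,len(X),X.min(0),X.max(0))
    # legs: z 0.225-.262 ; seat: z up to .26
    pts=X[X[:,2]>.225]
    lo=pts[:,1]
    for y in np.arange(-.25,.30,.02):
        q=pts[abs(pts[:,1]-y)<.01]
        if len(q)<3: continue
        a=q[q[:,0]<.56]; b=q[q[:,0]>=.56]
        f=lambda a: (len(a),a[:,0].min().round(3),a[:,0].max().round(3),a[:,2].max().round(3)) if len(a) else None
        print(round(y,2),f(a),f(b))
E
```

```text
top 3011 [ 0.3876793  -0.20639471  0.15018413] [0.73193912 0.39901415 0.27051011]
-0.21 None (23, np.float64(0.637), np.float64(0.68), np.float64(0.266))
-0.19 None (76, np.float64(0.638), np.float64(0.679), np.float64(0.262))
-0.17 None (71, np.float64(0.645), np.float64(0.681), np.float64(0.263))
-0.15 (43, np.float64(0.433), np.float64(0.477), np.float64(0.263)) (40, np.float64(0.656), np.float64(0.675), np.float64(0.255))
-0.13 (76, np.float64(0.433), np.float64(0.475), np.float64(0.267)) (42, np.float64(0.659), np.float64(0.679), np.float64(0.254))
-0.11 (61, np.float64(0.443), np.float64(0.478), np.float64(0.258)) (42, np.float64(0.662), np.float64(0.686), np.float64(0.252))
-0.09 (43, np.float64(0.453), np.float64(0.472), np.float64(0.256)) (52, np.float64(0.663), np.float64(0.686), np.float64(0.259))
-0.07 (47, np.float64(0.453), np.float64(0.48), np.float64(0.253)) (48, np.float64(0.666), np.float64(0.69), np.float64(0.256))
-0.05 (47, np.float64(0.457), np.float64(0.483), np.float64(0.257)) (46, np.float64(0.669), np.float64(0.695), np.float64(0.254))
-0.03 (55, np.float64(
[... 3198 characters left out ...]
p.float64(0.588), np.float64(0.716), np.float64(0.249))
0.09 (124, np.float64(0.486), np.float64(0.56), np.float64(0.248)) (272, np.float64(0.561), np.float64(0.727), np.float64(0.255))
0.11 (91, np.float64(0.489), np.float64(0.538), np.float64(0.248)) (179, np.float64(0.632), np.float64(0.733), np.float64(0.257))
0.13 (88, np.float64(0.487), np.float64(0.56), np.float64(0.255)) (400, np.float64(0.563), np.float64(0.739), np.float64(0.262))
0.15 (90, np.float64(0.487), np.float64(0.56), np.float64(0.261)) (653, np.float64(0.56), np.float64(0.736), np.float64(0.261))
0.17 (253, np.float64(0.482), np.float64(0.56), np.float64(0.262)) (177, np.float64(0.56), np.float64(0.629), np.float64(0.26))
```

The short leg is the near one: axis at x≈0.46, foot rim at y≈-0.105, leg turned about 10° from world y. I'll lift and travel to a hover over it.

```bash
python3 -m inch '[[[0,0,-0.04],0],[[0,0,-0.08],0],[[0,0,-0.12],0],[[-0.026,-0.030,-0.13],0],[[-0.052,-0.06,-0.14],0]]' 0.43 20
python3 -m inch '[[[-0.026,-0.031,0],0],[[-0.052,-0.062,0],0],[[-0.078,-0.093,0],0],[[-0.104,-0.124,0],0],[[-0.130,-0.155,0],0]]'
python3 -m inch '[[[-0.026,-0.031,0],0],[[-0.052,-0.062,0],0],[[-0.078,-0.093,0],0],[[-0.104,-0.124,0],0],[[-0.130,-0.155,0],0]]'
```

```text
clock: 0.52
tcp_pos: [0.1645, 0.4924, 0.3724]
orientation: [0.001, 0.109, 0.994, 0.001]
wrist_force: [1.2, 0.3, -0.5]
finger_gap: 0.0487
clock: 0.93
tcp_pos: [0.2579, 0.3111, 0.3719]
orientation: [0.001, 0.109, 0.994, 0.001]
wrist_force: [1.4, 0.6, 0.7]
finger_gap: 0.0486
clock: 1.35
tcp_pos: [0.3514, 0.1298, 0.3716]
orientation: [0.001, 0.109, 0.994, 0.001]
wrist_force: [1.5, 1.3, -1.0]
finger_gap: 0.0487
```

```bash
python3 -m inch '[[[-0.028,-0.030,0],-0.5],[[-0.056,-0.060,0],-1],[[-0.085,-0.09,0],-2],[[-0.113,-0.12,0],-2.8],[[-0.141,-0.15,0],-2.8]]'
python3 -m inch '[[[-0.017,-0.02,0],0],[[-0.017,-0.02,0],0],[[-0.017,-0.02,0],0]]'
python3 - <<'E'
from h import *
s=env.get_state(); c=viewer.read_camera("wrist"); W=cloud(c,s); np.save("w1.npy",W); save("w1",c["image"])
print({k:np.round(s[k],4) for k in("clock","tcp_pos","orientation","wrist_force","joint_pos")}); print(c["T_tool_cam"])
E
```

```text
clock: 1.77
tcp_pos: [0.4572, -0.0492, 0.3712]
orientation: [0.001, 0.084, 0.996, 0.001]
wrist_force: [1.6, 1.1, 0.8]
finger_gap: 0.0487
clock: 2.02
tcp_pos: [0.4707, -0.0731, 0.37]
orientation: [-0.001, 0.086, 0.996, 0.002]
wrist_force: [0.2, 1.1, -0.3]
finger_gap: 0.0487
{'clock': np.float64(2.0167), 'tcp_pos': array([ 0.4707, -0.0731,  0.37  ]), 'orientation': array([-7.000e-04,  8.580e-02,  9.963e-01,  1.500e-03]), 'wrist_force': array([ 0.2246,  1.0898, -0.3376]), 'joint_pos': array([-0.3245,  0.1197,  0.137 ,  1.5903,  0.0026, -0.1526])}
[[-4.20739497e-04 -9.48818459e-01 -3.15821714e-01  8.19382171e-02]
 [ 9.99999849e-01 -2.87802110e-04 -4.67565947e-04  3.16938317e-04]
 [ 3.52741046e-04 -3.15821863e-01  9.48818437e-01 -1.42185762e-01]
 [ 0.00000000e+00  0.00000000e+00  0.00000000e+00  1.00000000e+00]]
```

View pics/w1.png

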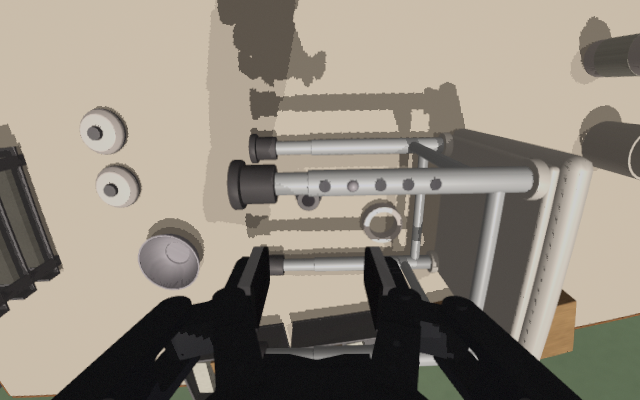

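The wrist view shows the short leg clearly: foot rim at about column 277, mouth near 308, empty first hole at 324, button at (353,186). Both fingertips are near row 250, columns 258 and 376. I'll convert these to tool coordinates.

```bash
python3 - <<'E'
from h import *
W=np.load("w1.npy"); q=[-7e-4,.0858,.9963,.0015]; R=Ro.from_quat([q[1],q[2],q[3],q[0]]).as_matrix(); p=np.array([.4707,-.0731,.37])
T=(W-p)@R
def pr(n,u,v): print(n,(u,v),W[v,u].round(4),"tool",T[v,u].round(4))
# ridge: per column the highest point on the leg
rows=[]
for u in list(range(232,520,6)):
    col=W[150:215,u]; z=col[:,2]; ok=(z>.235)&(z<.275)
    if ok.sum()<3: continue
    a=T[150:215,u][ok]; rows.append((u,a[:,1].mean(),(a[:,0].min()+a[:,0].max())/2,np.ptp(a[:,0]),np.nanmax(z[ok])))
rows=np.array(rows); 
for r in rows: print(int(r[0]),r[1:].round(4))
m=(rows[:,0]>315)&(rows[:,0]<500); k=np.polyfit(rows[m,1],rows[m,2],1); print("axis tool x = ",k, np.degrees(np.arctan(k[0])))
pr("button",353,186)
for n,c in(("hole1",324),("btn",353),("h3",380),("h4",408),("h5",435)): pr(n,c,186)
F=T.reshape(-1,3); F=F[(abs(F[:,0])<.02)&(abs(F[:,1])<.06)&(F[:,2]<.05)&(F[:,2]>-.06)]
for s in(-1,1):
    f=F[F[:,1]*s>0]; f=f[f[:,2]>f[:,2].max()-.02]; print("finger",s,len(f),f.min(0).round(4),f.max(0).round(4))
E
```

```text
232 [-0.0734  0.0059  0.0396  0.2582]
238 [-0.0685  0.0038  0.0447  0.2572]
244 [-0.0643  0.0014  0.0396  0.2544]
250 [-0.0585  0.0044  0.0339  0.2536]
256 [-0.0532  0.0045  0.0346  0.2541]
262 [-0.0478  0.0045  0.0351  0.2533]
268 [-0.0425  0.0043  0.0353  0.254 ]
274 [-0.0376  0.0055  0.0329  0.2515]
280 [-0.0325  0.0051  0.0189  0.2458]
286 [-0.0271  0.005   0.0191  0.2459]
292 [-0.0217  0.006   0.018   0.2466]
298 [-0.0163  0.0051  0.0203  0.2457]
304 [-0.0109  0.005   0.0203  0.2461]
310 [-0.0054  0.0059  0.0222  0.2483]
316 [-0.      0.0059  0.0225  0.248 ]
322 [0.0054 0.0062 0.0227 0.248 ]
328 [0.0108 0.0056 0.0233 0.2481]
334 [0.0162 0.006  0.0232 0.2474]
340 [0.0216 0.006  0.0232 0.2472]
346 [0.027  0.0058 0.0237 0.2476]
352 [0.0321 0.0068 0.0221 0.2526]
358 [0.0377 0.0069 0.0221 0.2487]
364 [0.0431 0.0067 0.0224 0.2472]
370 [0.0486 0.0069 0.0229 0.2478]
376 [0.054  0.0071 0.0232 0.2479]
382 [0.0594 0.007  0.0233 0.248 ]
388 [0.0648 0.0066 0.0227 0.2475]
394 [0.0703 0.0067 0.0222 0.2476]
400 [0.0757 0.0071 0.0215 0.2482]
406 [0.0811 0.0073 0.0212 0.2481]
412 [0.0866 0.0074 0
[... 502 characters left out ...]
[0.1725 0.0014 0.0381 0.2477]
508 [0.1764 0.009  0.023  0.2488]
514 [0.1822 0.0089 0.0231 0.248 ]
axis tool x =  [-0.00598892  0.00709134] -0.34313586072650676
button (353, 186) [ 0.4701 -0.0396  0.2513] tool [0.0061 0.0325 0.1188]
hole1 (324, 186) [ 0.4668 -0.0648  0.2475] tool [0.005  0.0071 0.1225]
btn (353, 186) [ 0.4701 -0.0396  0.2513] tool [0.0061 0.0325 0.1188]
h3 (380, 186) [ 0.4749 -0.0158  0.2491] tool [0.0054 0.0568 0.121 ]
h4 (408, 186) [0.48   0.0096 0.2467] tool [0.0047 0.0827 0.1236]
h5 (435, 186) [0.4844 0.0341 0.2462] tool [0.0046 0.1076 0.1241]
finger -1 672 [-0.0106 -0.038  -0.0214] [ 0.0127 -0.0238 -0.0014]
finger 1 689 [-0.0108  0.0241 -0.0221] [ 0.0124  0.0383 -0.0021]
```

Heights match the model: tube 247.7 mm, rim 253.5 mm, button top ~252 mm, bare tube 246 mm. Button-to-rim along the leg is about 70 mm. I'll descend to about 10 mm above the rim, aligned.

```bash
python3 -m inch '[[[0.003,0.002,0.03],-0.6],[[0.0055,0.003,0.06],-1.2],[[0.0055,0.003,0.09],-1.2],[[0.0055,0.003,0.107],-1.2],[[0.0055,0.003,0.107],-1.2]]'
cat > meas.py <<'E'
from h import *
import sys
def meas(name,r0=100,r1=330):
    s=env.get_state(); c=viewer.read_camera("wrist"); W=cloud(c,s); save(name,c["image"])
    q=s["orientation"]; R=Ro.from_quat([q[1],q[2],q[3],q[0]]).as_matrix(); T=(W-s["tcp_pos"])@R
    np.savez(name,W=W,T=T)
    print({k:np.round(s[k],4) for k in("clock","tcp_pos","orientation","wrist_force","finger_gap")})
    F=T.reshape(-1,3); Z=W.reshape(-1,3)[:,2]
    m=(abs(F[:,0])<.03)&(Z>.225)&(Z<.275)&(F[:,2]>-.0015)
    F,Z=F[m],Z[m]
    for y in np.arange(-.08,.1,.003):
        k=abs(F[:,1]-y)<.0015
        if k.sum()>3: print(round(y,3),k.sum(),F[k,0].min().round(4),F[k,0].max().round(4),Z[k].max().round(4))
meas(sys.argv[1])
E
python3 meas.py w2
```

```text
clock: 2.48
tcp_pos: [0.4621, -0.0654, 0.2601]
orientation: [-0.004, 0.073, 0.997, 0.002]
wrist_force: [-0.5, -0.1, -0.5]
finger_gap: 0.049
{'clock': np.float64(2.4833), 'tcp_pos': array([ 0.4621, -0.0654,  0.2601]), 'orientation': array([-0.0037,  0.0734,  0.9973,  0.0024]), 'wrist_force': array([-0.5   , -0.0761, -0.5013]), 'finger_gap': np.float64(0.049)}
-0.08 402 -0.022 0.019 0.2587
-0.077 426 -0.0219 0.0189 0.2591
-0.074 839 -0.0276 0.0188 0.259
-0.071 297 -0.0181 0.0137 0.2544
-0.068 321 -0.018 0.0139 0.254
-0.065 310 -0.0182 0.0139 0.2541
-0.062 311 -0.0182 0.0141 0.2537
-0.059 329 -0.0188 0.0139 0.2542
-0.056 320 -0.0187 0.0139 0.2538
-0.053 318 -0.018 0.014 0.2542
-0.05 326 -0.0179 0.0137 0.254
-0.047 278 -0.0123 0.0136 0.2539
-0.044 389 -0.0062 0.0138 0.2536
-0.041 146 -0.0055 0.0064 0.2462
-0.038 129 -0.0052 0.0064 0.2456
-0.035 90 -0.0008 0.0065 0.2444
-0.032 86 0.0003 0.0063 0.2441
-0.029 88 0.0004 0.0065 0.2445
-0.026 175 -0.0125 0.0062 0.2461
-0.023 187 -0.0125 0.0066 0.2463
-0.02 184 -0.0126 0.0063 0.2464
-0.017 186 -0.0129 0.0063 0.2465
-0.014 186 -0.0138 0.0076 0.2
[... 466 characters left out ...]
7 0.2462
0.034 105 0.0011 0.0079 0.2459
0.037 134 -0.004 0.0079 0.2482
0.04 150 -0.0045 0.0077 0.2476
0.043 162 -0.0059 0.0078 0.248
0.046 191 -0.0098 0.0076 0.2485
0.049 213 -0.0138 0.008 0.2487
0.052 212 -0.014 0.0075 0.2486
0.055 210 -0.014 0.0074 0.2488
0.058 214 -0.0147 0.0077 0.2483
0.061 220 -0.0143 0.0077 0.2481
0.064 213 -0.0144 0.0077 0.2481
0.067 203 -0.0149 0.0075 0.2485
0.07 213 -0.0143 0.0076 0.2483
0.073 206 -0.0138 0.0073 0.2485
0.076 204 -0.0136 0.0074 0.2489
0.079 190 -0.0138 0.0072 0.249
0.082 194 -0.0142 0.0078 0.2485
0.085 201 -0.0139 0.0074 0.248
0.088 197 -0.0144 0.0076 0.2479
0.091 199 -0.0145 0.0073 0.248
0.094 191 -0.014 0.0073 0.2481
0.097 217 -0.0159 0.0072 0.2484
```

View pics/w2.png

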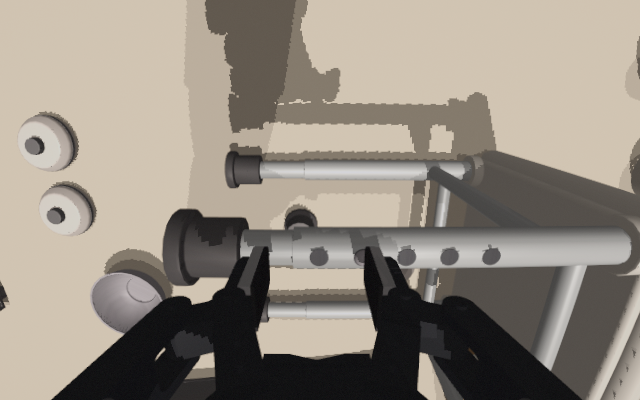

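The fingers hang over the leg: A above the bare tube just behind the rim (col ~255), B beside the button (360,256). The tool needs -3 mm in x and -3 mm in y. I'll correct, then descend in steps while watching force.

```bash
python3 -m inch '[[[-0.003,-0.003,0],0],[[-0.003,-0.003,0.003],0],[[-0.003,-0.003,0.006],0],[[-0.003,-0.003,0.006],0]]'
python3 - <<'E'
from h import *
d=np.load("w2.npz"); T=d["T"].reshape(-1,3)
F=T[(abs(T[:,0])<.014)&(abs(T[:,1])<.05)&(T[:,2]<.003)&(T[:,2]>-.02)]
for s in(-1,1):
    f=F[F[:,1]*s>0]; f=f[(abs(f[:,1])>.02)&(abs(f[:,1])<.042)]; print(np.histogram(f[:,2],bins=np.arange(-.02,.004,.001)), f.min(0),f.max(0))
s=env.get_state(); print(s["tcp_pos"],s["orientation"],s["wrist_force"])
E
```

```text
clock: 2.87
tcp_pos: [0.4662, -0.0694, 0.2569]
orientation: [-0.002, 0.073, 0.997, 0.002]
wrist_force: [0.6, -0.3, -0.7]
finger_gap: 0.0489
(array([56, 46, 66, 32, 40, 47, 38, 37, 44, 41, 36, 26, 24, 26, 19, 15, 15,
        2,  1,  0,  0,  0,  0]), array([-2.00000000e-02, -1.90000000e-02, -1.80000000e-02, -1.70000000e-02,
       -1.60000000e-02, -1.50000000e-02, -1.40000000e-02, -1.30000000e-02,
       -1.20000000e-02, -1.10000000e-02, -1.00000000e-02, -9.00000000e-03,
       -8.00000000e-03, -7.00000000e-03, -6.00000000e-03, -5.00000000e-03,
       -4.00000000e-03, -3.00000000e-03, -2.00000000e-03, -1.00000000e-03,
        1.73472348e-17,  1.00000000e-03,  2.00000000e-03,  3.00000000e-03])) [-0.01080245 -0.03811162 -0.01999467] [ 0.01246935 -0.02378997 -0.00181527]
(array([40, 57, 38, 43, 48, 40, 38, 35, 48, 27, 38, 28, 25, 20, 24, 16,  9,
        1,  1,  0,  0,  0,  0]), array([-2.00000000e-02, -1.90000000e-02, -1.80000000e-02, -1.70000000e-02,
       -1.60000000e-02, -1.50000000e-02, -1.40000000e-02, -1.30000000e-02,
       -1.20000000e-02, -1.10000000e-02, -1.00000000e-02, -9.00000000e-03,
       -8.00000000e-03, -7.00000000e-03, -6.00000000e-03, -5.00000000e-03,
       -4.00000000e-03, -3.00000000e-03, -2.00000000e-03, -1.00000000e-03,
        1.73472348e-17,  1.00000000e-03,  2.00000000e-03,  3.00000000e-03])) [-0.01074019  0.02410468 -0.01996257] [ 0.0124463   0.038209   -0.00194666]
[ 0.46617975 -0.06935144  0.25690239] [-0.00163376  0.07346098  0.99729493  0.00190823] [ 0.55098205 -0.29832661 -0.65257461]
```

```bash
python3 -m inch '[[[0,0,0.003],0],[[0,0,0.006],0],[[0,0,0.006],0],[[0,0,0.006],0]]'
python3 -m inch '[[[0,0,0.0015],0],[[0,0,0.002],0],[[0,0,0.002],0]]'
python3 meas.py w3 | awk 'NR==1|| ($1>-0.06&&$1<0.04)'
```

```text
clock: 3.2
tcp_pos: [0.466, -0.0693, 0.2507]
orientation: [-0.002, 0.074, 0.997, 0.002]
wrist_force: [0.4, 0.3, 0.1]
finger_gap: 0.0486
clock: 3.45
tcp_pos: [0.4662, -0.0694, 0.249]
orientation: [-0.002, 0.074, 0.997, 0.002]
wrist_force: [0.0, 0.6, 3.4]
finger_gap: 0.0488
{'clock': np.float64(3.45), 'tcp_pos': array([ 0.4662, -0.0694,  0.249 ]), 'orientation': array([-0.0016,  0.0736,  0.9973,  0.0019]), 'wrist_force': array([0.0145, 0.6229, 3.4093]), 'finger_gap': np.float64(0.0488)}
-0.059 199 -0.0132 0.0184 0.2503
-0.056 184 -0.0131 0.0184 0.2501
-0.053 195 -0.0135 0.0185 0.2503
-0.05 192 -0.0133 0.0184 0.2503
-0.047 187 -0.0132 0.0183 0.2502
-0.044 172 0.0064 0.0185 0.2503
-0.041 359 0.0005 0.0186 0.2503
-0.038 150 0.0009 0.0108 0.2462
-0.035 128 0.0012 0.0112 0.246
-0.032 87 0.0055 0.0112 0.244
-0.029 88 0.0058 0.0109 0.2442
-0.026 112 -0.0078 0.011 0.2457
-0.023 216 -0.0078 0.0109 0.2465
-0.02 206 -0.0082 0.0108 0.2463
-0.017 209 -0.0079 0.0109 0.2473
-0.014 218 -0.0083 0.011 0.2465
-0.011 198 -0.0081 0.0125 0.2475
-0.008 251 -0.0113 0.0128 0.2482
-0.005 267 -0.0112 0.0125 0.2481
-0.002 224 -0.0112 0.0127 0.248
0.001 270 -0.0107 0.0126 0.2486
0.004 255 -0.0108 0.0125 0.2493
0.007 239 -0.0109 0.0126 0.2487
0.01 255 -0.0112 0.0127 0.2495
0.013 255 -0.0111 0.0128 0.248
0.016 243 -0.0114 0.0129 0.2478
0.019 252 -0.0107 0.0125 0.2478
0.022 252 -0.0109 0.0126 0.2481
0.025 218 -0.0109 0.0127 0.2505
0.028 104 0.0063 0.0127 0.2453
0.031 105 0.0064 0.0125 0.2453
0.034 127 0.0029 0.0123 0.2471
0.037 161 0.0016 0.0125 0.2477
```

View pics/w3.png

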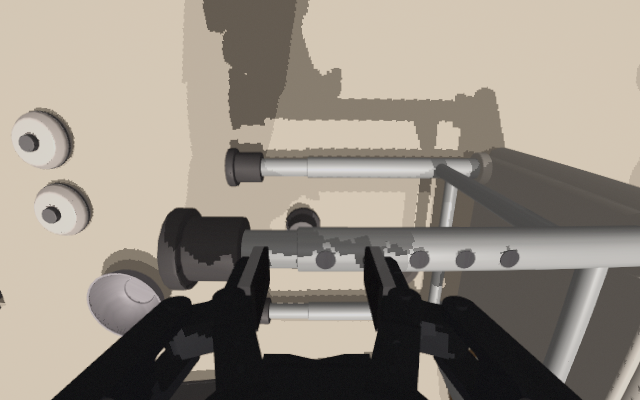

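Finger B now bears on the button (3.4 N at the expected height), and finger A stands about 2 mm short of the rim (col ~245). Next I'll press it in to flush.

```bash
python3 -m inch '[[[0,0,0.002],0],[[0,0,0.0035],0],[[0,0,0.0035],0]]'
python3 -m inch '[[[0,0,0.0007],0],[[0,0,0.0007],0]]'
```

```text
clock: 3.75
tcp_pos: [0.4662, -0.0694, 0.2455]
orientation: [-0.001, 0.074, 0.997, 0.002]
wrist_force: [-1.1, 0.2, 4.5]
finger_gap: 0.0488
clock: 3.92
tcp_pos: [0.4662, -0.0694, 0.245]
orientation: [-0.001, 0.074, 0.997, 0.002]
wrist_force: [-1.2, -0.5, 4.9]
finger_gap: 0.0487
```

```bash
python3 -m inch '[[[0,0,0.0006],0],[[0,0,0.0006],0]]'
python3 -m inch '[[[0,0,0.0006],0],[[0,0,0.0006],0]]'
```

```text
clock: 4.08
tcp_pos: [0.4662, -0.0694, 0.2446]
orientation: [-0.001, 0.074, 0.997, 0.002]
wrist_force: [-1.6, -0.3, 5.5]
finger_gap: 0.0485
clock: 4.25
tcp_pos: [0.4662, -0.0694, 0.2445]
orientation: [-0.001, 0.073, 0.997, 0.002]
wrist_force: [-1.7, 0.3, 7.3]
finger_gap: 0.0484
```

It has bottomed at the tube: flush, 7.3 N. Now I'll push the rim outwards (tool -y) while keeping the press.

```bash
python3 -m inch '[[[0,-0.001,0.001],0],[[0,-0.0015,0.001],0],[[0,-0.0015,0.001],0]]'
python3 -m inch '[[[0,-0.001,0.001],0],[[0,-0.001,0.001],0]]'
python3 -m inch '[[[0,-0.001,0.001],0],[[0,-0.001,0.001],0]]'
```

```text
clock: 4.5
tcp_pos: [0.4662, -0.0696, 0.2444]
orientation: [-0.0, 0.073, 0.997, 0.003]
wrist_force: [-2.8, 5.0, 8.9]
finger_gap: 0.0485
clock: 4.67
tcp_pos: [0.4663, -0.0695, 0.2443]
orientation: [0.001, 0.073, 0.997, 0.004]
wrist_force: [-2.7, 3.5, 9.7]
finger_gap: 0.0489
clock: 4.83
tcp_pos: [0.4663, -0.0695, 0.2442]
orientation: [0.001, 0.072, 0.997, 0.005]
wrist_force: [-2.1, 3.4, 10.6]
finger_gap: 0.0485
```

```bash
python3 -m inch '[[[0,-0.002,0.0004],0],[[0,-0.003,0.0004],0],[[0,-0.003,0.0004],0]]'
python3 -m inch '[[[0,-0.002,0.0004],0],[[0,-0.003,0.0004],0],[[0,-0.003,0.0004],0]]'
```

```text
clock: 5.08
tcp_pos: [0.466, -0.0715, 0.2443]
orientation: [0.002, 0.072, 0.997, 0.007]
wrist_force: [-1.5, 3.9, 6.9]
finger_gap: 0.0486
clock: 5.33
tcp_pos: [0.466, -0.0737, 0.2443]
orientation: [0.002, 0.072, 0.997, 0.007]
wrist_force: [0.0, 2.5, 6.1]
finger_gap: 0.0485
```

```bash
python3 meas.py w4 | awk 'NR==1|| ($1>-0.06&&$1<0.04)'
```

```text
{'clock': np.float64(5.3333), 'tcp_pos': array([ 0.466 , -0.0737,  0.2443]), 'orientation': array([0.0023, 0.0717, 0.9974, 0.0075]), 'wrist_force': array([0.0139, 2.4576, 6.1251]), 'finger_gap': np.float64(0.0485)}
-0.059 94 -0.0162 0.0193 0.2447
-0.056 98 -0.0163 0.0193 0.2449
-0.053 93 0.0143 0.0195 0.2449
-0.05 90 0.0148 0.0193 0.2449
-0.047 92 0.015 0.0193 0.2449
-0.044 91 0.0149 0.0192 0.245
-0.041 90 0.0142 0.0192 0.245
-0.038 240 0.0032 0.0189 0.2451
-0.035 134 0.0034 0.0115 0.2452
-0.032 84 0.0061 0.0118 0.2437
-0.029 77 0.008 0.0117 0.2423
-0.026 84 -0.0083 0.0114 0.2434
-0.023 200 -0.0078 0.0115 0.2454
-0.02 205 -0.0081 0.0116 0.2455
-0.017 205 -0.0073 0.0116 0.2455
-0.014 218 -0.0077 0.0114 0.2455
-0.011 219 -0.0081 0.0113 0.2456
-0.008 226 -0.0078 0.0116 0.2457
-0.005 157 -0.0083 0.0131 0.2457
-0.002 151 -0.0089 0.0134 0.2457
0.001 174 -0.0085 0.0133 0.2458
0.004 167 -0.0088 0.0131 0.2458
0.007 152 -0.0092 0.0131 0.2458
0.01 146 -0.009 0.0134 0.2457
0.013 160 -0.0087 0.0133 0.246
0.016 171 -0.009 0.013 0.246
0.019 180 -0.009 0.0133 0.246
0.022 174 -0.0093 0.013 0.2461
0.025 136 -0.0089 0.0131 0.246
0.028 94 0.0083 0.0129 0.2441
0.031 97 0.0084 0.0131 0.2445
0.034 127 0.0048 0.0129 0.246
0.037 146 0.0033 0.0131 0.2463
```

View pics/w4.png

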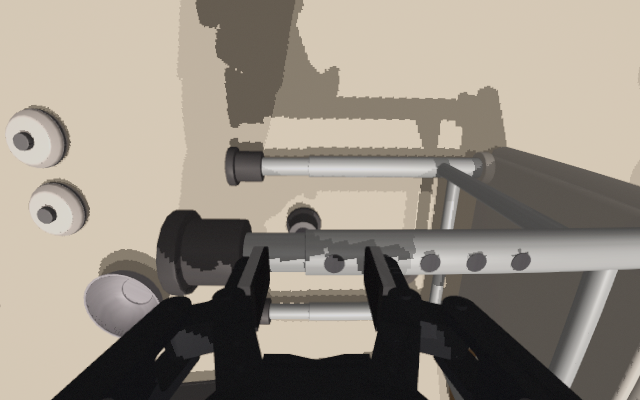

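Finger A is at the rim (col ~250), with the mouth at col ~306. I'll measure the rim-to-mouth distance finely, comparing w3 and w4.

```bash
cat > fine.py <<'E'
import numpy as np,sys
for n in sys.argv[1:]:
    d=np.load(n+".npz");T=d["T"].reshape(-1,3);Z=d["W"].reshape(-1,3)[:,2]
    m=(Z>.225)&(Z<.275)&(abs(T[:,0])<.025); T=T[m]
    ys=np.arange(-.055,.01,.0005); e=[]
    for y in ys:
        k=abs(T[:,1]-y)<.0006; e.append(T[k,0].max() if k.sum()>3 else np.nan)
    e=np.array(e); g=np.array([np.nanmedian(e[i+1:i+7])-np.nanmedian(e[i-6:i]) if 6<i<len(e)-7 else 0 for i in range(len(e))])
    r=np.argmin(g); w=g.copy(); w[:r+20]=0; mo=np.argmax(w)
    print(n,"rim",ys[r].round(4),"mouth",ys[mo].round(4),"dist",(ys[mo]-ys[r]).round(4), g[r].round(4),g[mo].round(4))
    print("  rim",e[r-5:r+6].round(4)," mouth",e[mo-5:mo+6].round(4))
E
python3 fine.py w2 w3 w4
```

```text
w2 rim -0.043 mouth -0.03 dist 0.013 -0.0073 0.0043
  rim [0.0135 0.0138 0.0138 0.0136 0.0136 0.0129 0.0063 0.0063 0.0062 0.0063
 0.0064]  mouth [0.008  0.0078 0.0063 0.0121 0.0122 0.0122 0.0123 0.0123 0.0123 0.0122
 0.0122]
w3 rim -0.04 mouth -0.01 dist 0.03 -0.0078 0.0018
  rim [0.0183 0.0183 0.0186 0.0186 0.0186 0.018  0.0171 0.0106 0.0108 0.0108
 0.0107]  mouth [0.011  0.011  0.0108 0.0108 0.0106 0.0125 0.0125 0.0128 0.0128 0.0127
 0.0127]
w4 rim -0.038 mouth -0.0045 dist 0.0335 -0.0074 0.0019
  rim [0.0191 0.0191 0.0189 0.0189 0.0187 0.0187 0.0182 0.0164 0.0116 0.0116
 0.0115]  mouth [0.0113 0.0113 0.0113 0.0127 0.0131 0.0131 0.0129 0.013  0.0134 0.0134
 0.0134]
```

The leg has been drawn about 3 mm and the button is slipping under. I'll ease it a few mm more, with less pressing.

```bash
python3 -m inch '[[[0,-0.002,0.0],0],[[0,-0.004,0.0],0],[[0,-0.004,0.0],0]]'
python3 - <<'E'
from h import *
s=env.get_state(); c=viewer.read_camera("wrist"); W=cloud(c,s); q=s["orientation"]; R=Ro.from_quat([q[1],q[2],q[3],q[0]]).as_matrix()
np.savez("w5",W=W,T=(W-s["tcp_pos"])@R); save("w5",c["image"])
E
python3 fine.py w5
```

```text
clock: 5.63
tcp_pos: [0.4657, -0.0774, 0.2444]
orientation: [0.003, 0.072, 0.997, 0.008]
wrist_force: [0.4, 4.2, 4.8]
finger_gap: 0.049
w5 rim -0.0345 mouth -0.0025 dist 0.032 -0.0076 0.0017
  rim [0.0195 0.0195 0.0194 0.0194 0.0192 0.0193 0.0193 0.0172 0.0118 0.0118
 0.0117]  mouth [0.0118 0.0118 0.0117 0.0116 0.0117 0.0118 0.0132 0.0134 0.0134 0.0134
 0.0134]
```

```bash
python3 - <<'E'
import numpy as np
for n in("w2","w3","w4","w5"):
    T=np.load(n+".npz")["T"].reshape(-1,3)
    for s in(-1,1):
        for a,b in((-.012,-.006),(-.03,-.02)):
            k=(T[:,2]>a)&(T[:,2]<b)&(abs(T[:,0])<.0135)&(T[:,1]*s>.018)&(T[:,1]*s<.05); f=T[k]
            print(n,s,(a,b),k.sum(),f[:,1].min().round(4),f[:,1].max().round(4),f[:,2].max().round(4))
E
python3 -c "
import cv2;a=cv2.imread('pics/w5.png')[180:320,140:460];cv2.imwrite('pics/w5c.png',cv2.resize(a,None,fx=2.5,fy=2.5))"
```

```text
w2 -1 (-0.012, -0.006) 197 -0.0369 -0.0238 -0.006
w2 -1 (-0.03, -0.02) 521 -0.038 -0.0238 -0.02
w2 1 (-0.012, -0.006) 186 0.0242 0.0375 -0.0062
w2 1 (-0.03, -0.02) 527 0.0242 0.0384 -0.02
w3 -1 (-0.012, -0.006) 194 -0.0367 -0.0238 -0.006
w3 -1 (-0.03, -0.02) 526 -0.0379 -0.0238 -0.02
w3 1 (-0.012, -0.006) 183 0.0242 0.0371 -0.006
w3 1 (-0.03, -0.02) 532 0.0241 0.0382 -0.02
w4 -1 (-0.012, -0.006) 858 -0.05 -0.0238 -0.006
w4 -1 (-0.03, -0.02) 525 -0.038 -0.0238 -0.02
w4 1 (-0.012, -0.006) 184 0.0241 0.037 -0.006
w4 1 (-0.03, -0.02) 537 0.0241 0.0383 -0.02
w5 -1 (-0.012, -0.006) 915 -0.05 -0.0239 -0.006
w5 -1 (-0.03, -0.02) 518 -0.0381 -0.0239 -0.02
w5 1 (-0.012, -0.006) 177 0.0241 0.0371 -0.006
w5 1 (-0.03, -0.02) 537 0.0242 0.0381 -0.02
```

View pics/w5c.png

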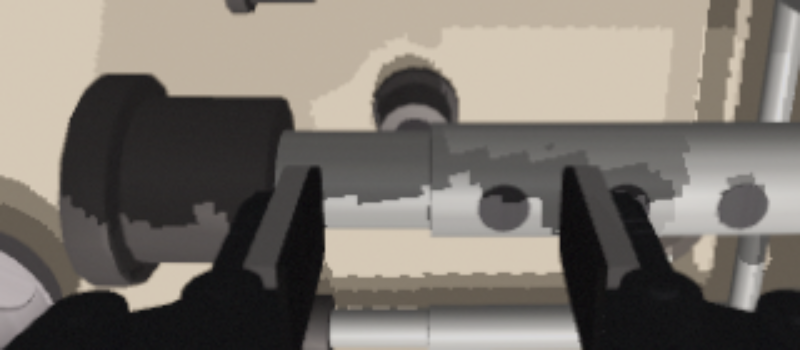

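The picture shows that the fingertips are tapered: finger B slid off the button, which now shows in its hole at crop (630,200), and finger A only just reached the rim. So the gap must be wider. I'll lift and get the finger profile.

```bash
python3 -m inch '[[[0,0,-0.004],0],[[0,0,-0.009],0],[[0,0.002,-0.014],0],[[0,0.002,-0.014],0]]' 0.33
python3 - <<'E'
import numpy as np
T=np.load("w3.npz")["T"].reshape(-1,3)
for z in np.arange(-.022,0,.001):
    o=[]
    for s in(-1,1):
        k=(abs(T[:,2]-z)<.0005)&(abs(T[:,0])<.0135)&(T[:,1]*s>.018)&(T[:,1]*s<.05); f=T[k]
        o+= [k.sum(),f[:,1].min().round(4),f[:,1].max().round(4),f[:,0].min().round(3),f[:,0].max().round(3)] if k.sum()>1 else [0]
    print(z.round(4),*o)
E
python3 meas.py w6|awk 'NR==1||($1>-0.06&&$1<0.06)'; python3 fine.py w6
```

```text
clock: 6.02
tcp_pos: [0.4664, -0.0761, 0.2595]
orientation: [0.003, 0.072, 0.997, 0.007]
wrist_force: [0.6, 0.2, 0.4]
finger_gap: 0.0569
-0.022 51 -0.0379 -0.0238 -0.01 0.012 55 0.0243 0.0382 -0.009 0.013
-0.021 46 -0.0379 -0.0239 -0.009 0.013 49 0.0241 0.038 -0.01 0.012
-0.02 43 -0.0376 -0.0239 -0.01 0.012 42 0.0242 0.0375 -0.008 0.012
-0.019 49 -0.0374 -0.0239 -0.01 0.012 50 0.0243 0.0373 -0.01 0.012
-0.018 50 -0.0381 -0.024 -0.01 0.012 46 0.0243 0.0384 -0.009 0.012
-0.017 47 -0.0378 -0.0239 -0.007 0.012 42 0.0241 0.0381 -0.007 0.012
-0.016 41 -0.0377 -0.0238 -0.01 0.012 48 0.0242 0.038 -0.01 0.013
-0.015 44 -0.0374 -0.0238 -0.009 0.012 46 0.0242 0.0381 -0.011 0.012
-0.014 48 -0.0377 -0.0238 -0.009 0.012 33 0.0242 0.038 -0.006 0.012
-0.013 39 -0.0365 -0.0239 -0.01 0.012 41 0.0242 0.0378 -0.01 0.012
-0.012 37 -0.0371 -0.0239 -0.008 0.013 37 0.0242 0.037 -0.01 0.012
-0.011 34 -0.0364 -0.024 -0.01 0.012 40 0.0243 0.0371 -0.007 0.013
-0.01 50 -0.0362 -0.0238 -0.01 0.012 37 0.0242 0.037 -0.009 0.012
-0.009 24 -0.033 -0.0239 -0.01 0.012 29 0.0243 0.0352 -0.01 0.013
-0.008 30 -0.0356 -0.0
[... 1510 characters left out ...]
.016 234 -0.0097 0.0139 0.2483
0.019 222 -0.009 0.0139 0.2479
0.022 224 -0.0095 0.0138 0.2483
0.025 227 -0.0102 0.0137 0.2485
0.028 221 -0.0094 0.0139 0.2482
0.031 228 -0.0095 0.0136 0.2486
0.034 169 -0.0096 0.0136 0.2486
0.037 159 0.0009 0.0137 0.2486
0.04 161 0.0004 0.0137 0.2485
0.043 202 -0.0062 0.0135 0.2481
0.046 207 -0.0068 0.0135 0.2483
0.049 216 -0.0082 0.0135 0.2476
0.052 222 -0.0102 0.0138 0.2478
0.055 220 -0.0099 0.0136 0.2483
0.058 228 -0.0101 0.0133 0.2488
w6 rim -0.036 mouth -0.004 dist 0.032 -0.0077 0.0015
  rim [0.0197 0.0202 0.0202 0.0202 0.0195 0.0194 0.0194 0.0139 0.0124 0.0124
 0.0124]  mouth [0.0124 0.0128 0.0128 0.0121 0.0121 0.0137 0.0137 0.0137 0.0139 0.0139
 0.0139]
```

```bash
python3 -m inch '[[[-0.001,0,-0.02],0],[[-0.002,0,-0.04],0],[[-0.002,0,-0.05],0],[[-0.002,0,-0.05],0]]' 0.30
python3 meas.py w7|awk 'NR==1||($1>-0.05&&$1<0.06)'; python3 fine.py w7
python3 -c "
import cv2;a=cv2.imread('pics/w7.png')[120:320,160:480];cv2.imwrite('pics/w7c.png',cv2.resize(a,None,fx=2.5,fy=2.5))"
```

```text
clock: 6.4
tcp_pos: [0.469, -0.0776, 0.3113]
orientation: [0.005, 0.072, 0.997, 0.007]
wrist_force: [-0.5, -0.2, 0.4]
finger_gap: 0.0593
{'clock': np.float64(6.4), 'tcp_pos': array([ 0.469 , -0.0776,  0.3113]), 'orientation': array([0.0052, 0.0717, 0.9974, 0.0067]), 'wrist_force': array([-0.5279, -0.2241,  0.3631]), 'finger_gap': np.float64(0.0593)}
-0.047 214 -0.0122 0.0235 0.2536
-0.044 207 -0.012 0.0237 0.2542
-0.041 208 -0.0121 0.0235 0.254
-0.038 222 -0.0119 0.0234 0.2543
-0.035 273 -0.0114 0.0231 0.2538
-0.032 118 -0.0036 0.0158 0.2465
-0.029 117 -0.0042 0.0157 0.2462
-0.026 115 -0.0037 0.0158 0.2466
-0.023 121 -0.0039 0.0156 0.247
-0.02 120 -0.0036 0.0155 0.2471
-0.017 112 -0.0036 0.0157 0.247
-0.014 112 -0.0036 0.0159 0.2466
-0.011 114 -0.0038 0.0158 0.2467
-0.008 113 -0.0036 0.0157 0.2465
-0.005 134 -0.0038 0.0159 0.2464
-0.002 136 -0.0069 0.0173 0.2481
0.001 135 -0.007 0.0174 0.2482
0.004 136 -0.0068 0.0173 0.2478
0.007 136 -0.0072 0.0171 0.2489
0.01 151 -0.0067 0.0174 0.2488
0.013 143 -0.0069 0.0173 0.2492
0.016 137 -0.0068 0.0172 0.2484
0.019 136 -0.0072 0.0173 0.248
0.022 139 -0.0068 0.0171 0.2482
0.025 142 -0.0068 0.0171 0.2483
0.028 147 -0.0063 0.017 0.2485
0.031 138 -0.0069 0.0169 0.2482
0.034 139 -0.007 0.0172 0.2486
0.037 142 -0.0067 0.017 0.2489
0.04 139 -0.0068 0.0172 0.2485
0.043 137 -0.0069 0.0169 0.2479
0.046 141 -0.0067 0.0169 0.248
0.049 134 -0.0068 0.017 0.2478
0.052 134 -0.0068 0.0172 0.2478
0.055 132 -0.0071 0.0168 0.2481
0.058 144 -0.0072 0.0169 0.2484
w7 rim -0.0345 mouth -0.0035 dist 0.031 -0.0074 0.0018
  rim [0.0232 0.0232 0.0231 0.0229 0.0222 0.0167 0.0156 0.0158 0.0158 0.0158
 0.0156]  mouth [0.0154 0.0153 0.0152 0.0159 0.0159 0.0172 0.0172 0.0173 0.0173 0.0171
 0.0172]
```

View pics/w7c.png

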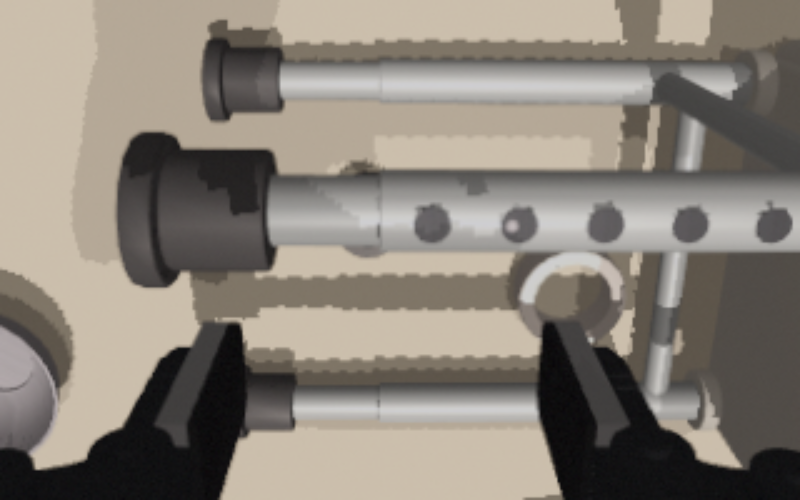

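The crop settles it. The button is tucked under the wall, glinting at the outward edge of the second hole (512,226). There's no bump left in the depth, and the leg is about 2 mm out. I'll now draw it on with the shut gripper between rim and mouth, which stays clear of the first hole.

```bash
python3 -m inch '[[[0.0055,-0.016,0],0],[[0.0055,-0.0165,0],0],[[0.0055,-0.0165,0],0],[[0.0055,-0.0165,0],0],[[0.0055,-0.0165,0],0]]' 1 20
python3 -m inch '[[[0,0,0.025],0],[[0,0,0.045],0],[[0,0,0.045],0],[[0,0,0.045],0]]'
python3 - <<'E'
from h import *
s=env.get_state(); c=viewer.read_camera("wrist"); W=cloud(c,s); q=s["orientation"]; R=Ro.from_quat([q[1],q[2],q[3],q[0]]).as_matrix()
T=(W-s["tcp_pos"])@R; np.savez("w8",W=W,T=T); save("w8",c["image"])
print(s["tcp_pos"],s["orientation"],s["finger_gap"])
T=T.reshape(-1,3)
for z in np.arange(-.02,.003,.002):
    k=(abs(T[:,2]-z)<.001)&(abs(T[:,0])<.0135)&(abs(T[:,1])<.025); f=T[k]
    if k.sum()>2: print(z.round(4),k.sum(),f[:,1].min().round(4),f[:,1].max().round(4))
E
python3 fine.py w8
```

```text
clock: 6.87
tcp_pos: [0.4606, -0.0926, 0.3089]
orientation: [0.004, 0.072, 0.997, 0.007]
wrist_force: [-0.1, 0.1, 0.9]
finger_gap: 0.0004
clock: 7.2
tcp_pos: [0.4603, -0.0914, 0.2631]
orientation: [0.003, 0.071, 0.997, 0.008]
wrist_force: [0.3, -0.9, -0.1]
finger_gap: -0.0
[ 0.46027585 -0.09135589  0.26314951] [0.00251472 0.07144383 0.9974121  0.00765274] -2.293559501617922e-05
-0.02 137 -0.0131 0.0137
-0.018 119 -0.0132 0.0139
-0.016 134 -0.0129 0.0136
-0.014 125 -0.013 0.0138
-0.012 111 -0.0132 0.0139
-0.01 114 -0.0129 0.0137
-0.008 97 -0.0115 0.0128
-0.006 70 -0.0108 0.012
-0.004 28 -0.0058 0.0065
w8 rim -0.0195 mouth -0.0065 dist 0.013 -0.0076 0.0036
  rim [0.0163 0.0163 0.0159 0.0158 0.0156 0.0156 0.0087 0.0087 0.0087 0.0083
 0.0083]  mouth [0.0086 0.0086 0.0086 0.0086 0.0085 0.0122 0.0122 0.0122 0.0124 0.0124
 0.0122]
```

```bash
python3 -m inch '[[[-0.001,0,0.008],0],[[-0.001,0,0.014],0],[[-0.001,0,0.014],0],[[-0.001,0,0.014],0]]'
python3 -m inch '[[[0,0,0.0015],0],[[0,0,0.0015],0],[[0,0,0.0015],0]]'
python3 -m inch '[[[0,0,0.001],0],[[0,0,0.001],0]]'
```

```text
clock: 7.58
tcp_pos: [0.462, -0.0916, 0.2502]
orientation: [0.003, 0.071, 0.997, 0.007]
wrist_force: [0.5, 0.6, -0.2]
finger_gap: -0.0003
clock: 7.83
tcp_pos: [0.4621, -0.0916, 0.2489]
orientation: [0.004, 0.071, 0.997, 0.007]
wrist_force: [0.2, 0.9, -0.2]
finger_gap: 0.0004
clock: 8.0
tcp_pos: [0.4621, -0.0916, 0.2478]
orientation: [0.004, 0.071, 0.997, 0.007]
wrist_force: [-0.2, 0.8, -0.2]
finger_gap: 0.0003
```

```bash
python3 -m inch '[[[0,0,0.0008],0],[[0,0,0.0008],0]]'
python3 -m inch '[[[0,-0.003,0],0],[[0,-0.006,0],0],[[0,-0.009,0],0],[[0,-0.012,0],0],[[0,-0.012,0],0]]'
python3 - <<'E'
from h import *
s=env.get_state(); c=viewer.read_camera("wrist"); W=cloud(c,s); q=s["orientation"]; R=Ro.from_quat([q[1],q[2],q[3],q[0]]).as_matrix()
T=(W-s["tcp_pos"])@R; np.savez("w9",W=W,T=T); save("w9",c["image"])
E
python3 fine.py w9
```

```text
clock: 8.17
tcp_pos: [0.4621, -0.0916, 0.247]
orientation: [0.004, 0.071, 0.997, 0.007]
wrist_force: [0.3, -0.5, 0.1]
finger_gap: 0.0003
clock: 8.58
tcp_pos: [0.4605, -0.104, 0.2471]
orientation: [0.004, 0.072, 0.997, 0.007]
wrist_force: [0.6, 0.2, 2.0]
finger_gap: 0.0
w9 rim -0.0515 mouth -0.022 dist 0.0295 nan 0.0003
  rim [nan nan nan nan nan nan nan nan nan nan nan]  mouth [0.0181 0.018  0.018  0.018  0.018  0.0183 0.0183 0.0184 0.0184 0.0184
 0.0181]fine.py:8: RuntimeWarning: All-NaN slice encountered
  e=np.array(e); g=np.array([np.nanmedian(e[i+1:i+7])-np.nanmedian(e[i-6:i]) if 6<i<len(e)-7 else 0 for i in range(len(e))])
```

```bash
cat > fine2.py <<'E'
import numpy as np,sys,os
from h import *
n=sys.argv[1]
s=env.get_state(); c=viewer.read_camera("wrist"); W=cloud(c,s); q=s["orientation"]; R=Ro.from_quat([q[1],q[2],q[3],q[0]]).as_matrix()
T=(W-s["tcp_pos"])@R; np.savez(n,W=W,T=T); save(n,c["image"])
print(s["clock"],np.round(s["tcp_pos"],4),np.round(s["wrist_force"],1))
T=T.reshape(-1,3);Z=W.reshape(-1,3)[:,2]; m=(Z>.225)&(Z<.256)&(abs(T[:,0])<.03)&(T[:,2]>-.012); T=T[m];Z=Z[m]
o=[]
for y in np.arange(-.03,.1,.001):
    k=abs(T[:,1]-y)<.0006
    if k.sum()>3: o.append(f"{y*1e3:.0f}:{T[k,0].max()*1e3:.1f}/{Z[k].max()*1e3:.1f}")
print(*o)
E
python3 fine2.py w9
```

```text
8.6333 [ 0.4605 -0.104   0.247 ] [-0.4 -0.6  1.6]
-30:18.4/253.6 -29:18.2/253.7 -28:18.2/253.5 -27:18.1/254.2 -26:18.2/253.7 -25:18.0/253.6 -24:18.0/253.7 -23:18.3/253.9 -22:18.1/254.7 -21:18.2/253.9 -20:18.3/254.1 -19:18.3/254.1 -18:18.2/253.4 -17:18.2/253.4 -16:18.1/253.6 -15:18.3/253.6 -14:18.3/253.4 -13:18.1/252.5 -12:18.3/255.1 -11:17.9/255.7 -10:18.2/255.9 -9:18.1/255.9 -8:18.0/255.5 -7:17.5/255.5 -6:12.0/255.8 -5:12.3/256.0 -4:12.1/255.8 -3:12.2/255.7 -2:12.1/255.9 -1:12.1/255.1 0:12.2/255.9 1:12.6/255.9 2:12.2/255.9 3:12.3/255.5 4:12.3/255.5 5:12.4/255.9 6:12.4/255.9 7:12.1/255.3 8:10.5/255.7 9:10.4/255.4 10:10.2/256.0 11:10.7/255.8 12:10.3/255.4 13:10.3/245.3 14:10.2/246.0 15:10.5/245.9 16:10.5/246.1 17:10.2/246.0 18:10.3/245.8 19:11.2/245.8 20:10.3/246.2 21:10.4/246.4 22:10.5/246.5 23:10.5/245.5 24:10.3/246.4 25:12.4/247.3 26:12.4/248.3 27:12.0/248.1 28:12.1/248.1 29:11.9/248.1 30:11.8/247.9 31:11.9/247.9 32:11.8/248.0 33:12.1/248.0 34:11.9/247.5 35:12.1/248.1 36:12.1/248.1 37:12.3/248.3 38:12.3/248.5 39:11.9/248.7 40:11.6/248.5 41:11.7/248.2 42:11.9/248.5 43:11.8/248.3 44:11.7/248.8 45:11.9/248.3 46:11.9/247.9 47:11.8/247.9 48:12.1/247.8 49:12.3/248.1 50:11.8/247.6 51:11.8/247.6 52:11.7/248.2 53:11.7/248.2 54:12.0/247.9 55:11.5/248.1 56:11.9/248.3 57:11.5/248.3 58:11.9/248.4 59:11.9/248.4 60:11.9/247.7 61:11.9/248.8 62:11.5/248.8 63:11.8/248.6 64:12.0/248.4 65:11.5/248.6 66:11.7/248.5 67:11.6/248.1 68:11.7/248.0 69:11.7/249.0 70:11.6/248.1 71:11.7/247.3 72:11.4/248.0 73:11.5/247.8 74:11.8/247.5 75:11.7/247.4 76:11.7/248.2 77:11.3/247.9 78:11.3/247.9 79:11.3/248.2 80:11.3/248.4 81:11.2/248.0 82:11.2/248.0 83:11.0/247.6 84:11.3/248.6 85:11.5/248.6 86:11.3/247.9 87:11.6/247.8 88:11.5/248.7 89:11.4/248.2 90:11.3/248.5 91:11.1/248.5 92:11.5/248.3 93:11.5/249.0 94:11.3/249.0 95:11.1/247.8 96:11.4/247.6 97:11.0/248.0 98:11.0/248.0 99:11.0/248.0
```

The tips sit about 3–4 mm above the TCP, so the finger only grazed the rim top and the leg hasn't advanced (31 mm rim-to-mouth). I'll back off, go lower and push again.

```bash
python3 -m inch '[[[0,0.004,0],0],[[0,0.0085,0],0],[[0,0.0085,0.002],0],[[0,0.0085,0.0035],0],[[0,0.0085,0.0035],0]]'
python3 -m inch '[[[0,0,0.001],0],[[0,0,0.001],0],[[0,0,0.001],0]]'
```

```text
clock: 9.1
tcp_pos: [0.4619, -0.0948, 0.2455]
orientation: [0.005, 0.071, 0.997, 0.007]
wrist_force: [-4.6, 2.4, 13.0]
finger_gap: -0.0002
clock: 9.35
tcp_pos: [0.4619, -0.0946, 0.2456]
orientation: [0.005, 0.071, 0.997, 0.007]
wrist_force: [-3.3, -0.4, 9.2]
finger_gap: 0.0002
```

Contact came at TCP z 0.2455, which is the bare tube, so the shut tip is at the TCP and the earlier height was right; the push just hadn't reached contact. I'll raise 1 mm and push on.

```bash
python3 -m inch '[[[0,0,-0.001],0],[[0,-0.003,-0.001],0],[[0,-0.006,-0.001],0],[[0,-0.009,-0.001],0],[[0,-0.009,-0.001],0]]'
python3 -m inch '[[[0,-0.002,0],0],[[0,-0.004,0],0],[[0,-0.004,0],0]]'
python3 fine2.py w10 | sed 's/ 28:.*//'
```

```text
clock: 9.77
tcp_pos: [0.461, -0.1032, 0.2469]
orientation: [0.006, 0.071, 0.997, 0.007]
wrist_force: [0.3, 3.0, 5.6]
finger_gap: 0.0
clock: 10.02
tcp_pos: [0.4608, -0.104, 0.247]
orientation: [0.007, 0.07, 0.997, 0.011]
wrist_force: [2.5, 13.0, 5.3]
finger_gap: -0.0001
10.0167 [ 0.4608 -0.104   0.247 ] [ 2.5 13.   5.3]
-30:18.9/253.7 -29:19.0/253.7 -28:19.0/253.9 -27:19.0/254.1 -26:18.6/253.7 -25:18.6/254.1 -24:18.7/254.1 -23:18.8/254.2 -22:18.6/253.8 -21:19.1/253.7 -20:18.6/254.1 -19:18.5/254.1 -18:18.5/253.9 -17:18.8/254.2 -16:18.7/254.3 -15:18.6/253.7 -14:18.6/253.3 -13:18.5/255.7 -12:18.5/255.8 -11:18.6/255.7 -10:18.6/255.7 -9:18.9/255.7 -8:18.9/255.5 -7:18.4/255.9 -6:17.9/255.2 -5:12.3/255.5 -4:12.1/255.6 -3:12.4/255.5 -2:12.3/255.7 -1:12.2/255.0 0:12.3/255.9 1:12.3/256.0 2:12.3/256.0 3:12.3/254.9 4:12.3/255.3 5:12.2/256.0 6:12.2/256.0 7:12.0/255.9 8:10.7/255.9 9:11.2/255.9 10:10.9/255.9 11:10.9/256.0 12:10.8/255.5 13:10.7/244.7 14:10.8/246.0 15:10.8/245.6 16:10.6/246.4 17:10.9/245.9 18:10.7/245.9 19:10.7/246.2 20:10.9/246.5 21:10.7/246.5 22:10.7/246.3 23:11.0/246.0 24:10.4/246.1 25:12.2/247.3 26:12.3/248.1 27:12.3/248.1
```

The push is now real (13 N) but the leg holds. Earlier, finger A never actually reached the rim, so the dome is only partly wedged. I'll do it properly with a 60 mm gap: B centred on the button and A's back on the rim at the same time.

```bash
python3 -m inch '[[[0,0.005,0],0],[[0,0.007,-0.01],0],[[0,0.012,-0.025],0],[[0,0.025,-0.025],0],[[0,0.034,-0.025],0]]' 0.295
python3 -m inch '[[[0,0,0],0],[[0,0,0],0]]'
python3 meas.py w11 | awk 'NR==1||($1>-0.05&&$1<0.06)'; python3 fine.py w11
python3 - <<'E'
import numpy as np
T=np.load("w11.npz")["T"].reshape(-1,3)
for z in np.arange(-.022,0,.001):
    o=[]
    for s in(-1,1):
        k=(abs(T[:,2]-z)<.0005)&(abs(T[:,0])<.0135)&(T[:,1]*s>.022)&(T[:,1]*s<.05); f=T[k]
        o+= [k.sum(),f[:,1].min().round(4),f[:,1].max().round(4)] if k.sum()>1 else [0]
    print(z.round(4),*o)
E
```

```text
clock: 10.48
tcp_pos: [0.4656, -0.0708, 0.273]
orientation: [0.007, 0.07, 0.997, 0.011]
wrist_force: [-0.4, -0.8, -0.8]
finger_gap: 0.0593
clock: 10.65
tcp_pos: [0.4654, -0.0706, 0.2724]
orientation: [0.006, 0.07, 0.997, 0.011]
wrist_force: [-0.2, -0.2, -0.4]
finger_gap: 0.0604
{'clock': np.float64(10.65), 'tcp_pos': array([ 0.4654, -0.0706,  0.2724]), 'orientation': array([0.0065, 0.0695, 0.9975, 0.0111]), 'wrist_force': array([-0.1746, -0.1598, -0.3878]), 'finger_gap': np.float64(0.0604)}
-0.047 274 -0.0095 0.0188 0.2538
-0.044 230 -0.0039 0.0187 0.2539
-0.041 387 -0.0086 0.0187 0.2537
-0.038 178 -0.009 0.0111 0.2471
-0.035 171 -0.0092 0.0113 0.2459
-0.032 175 -0.0092 0.0112 0.2462
-0.029 170 -0.0097 0.011 0.246
-0.026 173 -0.0092 0.0112 0.2468
-0.023 164 -0.0093 0.0112 0.2468
-0.02 171 -0.0095 0.011 0.2466
-0.017 166 -0.0098 0.0109 0.2463
-0.014 167 -0.0094 0.0107 0.2464
-0.011 167 -0.0095 0.0109 0.2462
-0.008 182 -0.0094 0.0125 0.2488
-0.005 193 -0.0091 0.0125 0.2481
-0.002 196 -0.0092 0.0125 0.248
0.001 189 -0.0092 0.0125 0.2483
0.004 191 -0.0095 0.0125 0.2488
0.007 196 -0.0096 
[... 881 characters left out ...]
0297 60 0.03 0.044
-0.019 45 -0.0424 -0.0296 55 0.0299 0.043
-0.018 55 -0.0432 -0.0296 43 0.03 0.0435
-0.017 48 -0.043 -0.0296 57 0.0298 0.0442
-0.016 48 -0.0434 -0.0296 46 0.03 0.0437
-0.015 39 -0.0423 -0.0297 46 0.03 0.0428
-0.014 44 -0.0431 -0.0296 44 0.0299 0.0422
-0.013 38 -0.0427 -0.0296 37 0.03 0.0429
-0.012 45 -0.0414 -0.0297 46 0.0299 0.0427
-0.011 38 -0.0394 -0.0297 33 0.0299 0.0416
-0.01 32 -0.0362 -0.0296 33 0.03 0.0367
-0.009 21 -0.0366 -0.0297 27 0.0299 0.0365
-0.008 16 -0.0334 -0.0295 12 0.0298 0.0317
-0.007 19 -0.0302 -0.0297 18 0.03 0.0304
-0.006 16 -0.0302 -0.0297 18 0.03 0.0304
-0.005 8 -0.03 -0.0298 8 0.03 0.0302
-0.004 2 -0.0302 -0.0299 0
-0.003 0 0
-0.002 0 0
-0.001 0 0
```

The button is proud again (bump at 252 mm, y≈30 mm), so the leg is back at 0. The tool has also picked up about 1.3° of lean from the contact, which puts finger A low. I'll level it by pressing both fingertips lightly on the plain outer tube, beyond the button.

```bash
python3 -m inch '[[[0,0.035,0],0],[[0,0.07,0],0],[[0,0.075,0.01],0],[[0,0.075,0.022],0],[[0,0.075,0.024],0]]'
python3 -m inch '[[[0,0,0.003],0],[[0,0,0.005],0],[[0,0,0.006],0]]'
python3 -m inch '[[[0,0,0.003],0],[[0,0,0.003],0]]'
```

```text
clock: 11.12
tcp_pos: [0.4751, 0.0042, 0.2479]
orientation: [0.005, 0.069, 0.998, 0.011]
wrist_force: [0.3, 0.6, -1.2]
finger_gap: 0.0601
clock: 11.37
tcp_pos: [0.4748, 0.0038, 0.2429]
orientation: [0.005, 0.07, 0.997, 0.011]
wrist_force: [-4.4, 1.9, 12.7]
finger_gap: 0.0601
clock: 11.53
tcp_pos: [0.4748, 0.0037, 0.2429]
orientation: [0.006, 0.07, 0.997, 0.011]
wrist_force: [-6.7, 5.8, 17.0]
finger_gap: 0.0604
```

```bash
cat > st.py <<'E'
from h import *
s=env.get_state(); q=s["orientation"]; R=Ro.from_quat([q[1],q[2],q[3],q[0]])
r=R.as_matrix()
print("lean y,x deg",np.degrees(r[2,1]).round(2),np.degrees(r[2,0]).round(2),"head",np.degrees(np.arctan2(r[1,1],r[0,1])).round(2),"F",s["wrist_force"].round(1),"M tool",R.inv().apply(s["ft_torque"]).round(2),"tcp",np.round(s["tcp_pos"],4))
E
python3 st.py
python3 -m inch '[[[0,0,0.002],0],[[0,0,0.002],0]]'; python3 st.py
python3 -m inch '[[[0,0,0.002],0],[[0,0,0.002],0]]'; python3 st.py
```

```text
lean y,x deg 1.34 -0.63 head 81.94 F [-6.7  5.8 17. ] M tool [-0.24  1.29  0.21] tcp [0.4748 0.0037 0.2429]
clock: 11.7
tcp_pos: [0.4749, 0.0036, 0.243]
orientation: [0.007, 0.071, 0.997, 0.012]
wrist_force: [-4.2, 3.8, 11.4]
finger_gap: 0.0603
lean y,x deg 1.41 -0.75 head 81.9 F [-4.2  3.8 11.4] M tool [-0.4   0.9   0.18] tcp [0.4749 0.0036 0.243 ]
clock: 11.87
tcp_pos: [0.4749, 0.0036, 0.243]
orientation: [0.008, 0.071, 0.997, 0.012]
wrist_force: [-4.1, 4.2, 10.8]
finger_gap: 0.0604
lean y,x deg 1.49 -0.86 head 81.85 F [-4.1  4.2 10.8] M tool [-0.39  0.83  0.13] tcp [0.4749 0.0036 0.243 ]
```

Lean follows the sideways reaction at the tips. I'll drag the tips the other way (tool +y, +x) under light pressure to reverse it.

```bash
python3 -m inch '[[[0.003,0.006,0.002],0],[[0.003,0.006,0.002],0],[[0.003,0.006,0.002],0]]'; python3 st.py
python3 -m inch '[[[0.003,0.006,0.002],0],[[0.003,0.006,0.002],0]]'; python3 st.py
```

```text
clock: 12.12
tcp_pos: [0.4738, 0.0089, 0.243]
orientation: [0.01, 0.072, 0.997, 0.012]
wrist_force: [-2.1, 0.2, 8.6]
finger_gap: 0.0603
lean y,x deg 1.43 -1.08 head 81.78 F [-2.1  0.2  8.6] M tool [0.37 0.17 0.04] tcp [0.4738 0.0089 0.243 ]
clock: 12.28
tcp_pos: [0.4731, 0.0138, 0.2429]
orientation: [0.013, 0.072, 0.997, 0.011]
wrist_force: [-0.1, -2.2, 5.8]
finger_gap: 0.06
lean y,x deg 1.31 -1.35 head 81.7 F [-0.1 -2.2  5.8] M tool [ 0.62 -0.11  0.02] tcp [0.4731 0.0138 0.2429]
```

Sliding isn't effective because the tips have no brace. The heavy seat's inner face is a firm one: I'll slide up along the tube, clear of it, and push finger B's back gently on the seat to reverse the lean.

```bash
python3 -m inch '[[[0,0,-0.004],0],[[0,0.02,-0.004],0],[[0,0.045,-0.004],0],[[0,0.062,-0.004],0],[[0,0.064,-0.004],0]]'; python3 st.py
python3 -m inch '[[[0,0.006,0],0],[[0,0.01,0],0],[[0,0.01,0],0]]'; python3 st.py
```

```text
clock: 12.7
tcp_pos: [0.4825, 0.0784, 0.2487]
orientation: [0.013, 0.072, 0.997, 0.011]
wrist_force: [0.4, 0.4, 0.0]
finger_gap: 0.0602
lean y,x deg 1.36 -1.36 head 81.78 F [0.4 0.4 0. ] M tool [-0.01  0.08  0.06] tcp [0.4825 0.0784 0.2487]
clock: 12.95
tcp_pos: [0.484, 0.0883, 0.249]
orientation: [0.013, 0.072, 0.997, 0.011]
wrist_force: [-0.1, 0.2, -0.2]
finger_gap: 0.0602
lean y,x deg 1.36 -1.35 head 81.78 F [-0.1  0.2 -0.2] M tool [0.04 0.06 0.01] tcp [0.484  0.0883 0.249 ]
```

```bash
python3 -m inch '[[[0,0.005,0],0],[[0,0.008,0],0],[[0,0.008,0],0]]'; python3 st.py
python3 -m inch '[[[0,0.004,0],0],[[0,0.004,0],0]]'; python3 st.py
```

```text
clock: 13.2
tcp_pos: [0.4852, 0.0963, 0.2491]
orientation: [0.013, 0.072, 0.997, 0.011]
wrist_force: [0.2, -0.1, -0.1]
finger_gap: 0.0603
lean y,x deg 1.37 -1.35 head 81.77 F [ 0.2 -0.1 -0.1] M tool [ 0.04 -0.    0.04] tcp [0.4852 0.0963 0.2491]
clock: 13.37
tcp_pos: [0.4859, 0.1006, 0.2493]
orientation: [0.013, 0.072, 0.997, 0.011]
wrist_force: [-0.4, 0.7, -0.4]
finger_gap: 0.0606
lean y,x deg 1.38 -1.36 head 81.77 F [-0.4  0.7 -0.4] M tool [0.03 0.05 0.  ] tcp [0.4859 0.1006 0.2493]
```

```bash
python3 -m inch '[[[0,0.005,0],0],[[0,0.006,0],0],[[0,0.006,0],0]]'; python3 st.py
python3 -m inch '[[[0,0.004,0],0],[[0,0.005,0],0],[[0,0.005,0],0]]'; python3 st.py
```

```text
clock: 13.62
tcp_pos: [0.4868, 0.1068, 0.2494]
orientation: [0.013, 0.072, 0.997, 0.011]
wrist_force: [-0.1, 0.3, -0.0]
finger_gap: 0.06
lean y,x deg 1.38 -1.36 head 81.8 F [-0.1  0.3 -0. ] M tool [-0.02  0.01 -0.01] tcp [0.4868 0.1068 0.2494]
clock: 13.87
tcp_pos: [0.4876, 0.1121, 0.2496]
orientation: [0.013, 0.071, 0.997, 0.011]
wrist_force: [0.4, 0.3, -0.2]
finger_gap: 0.0602
lean y,x deg 1.39 -1.36 head 81.83 F [ 0.4  0.3 -0.2] M tool [0.05 0.01 0.03] tcp [0.4876 0.1121 0.2496]
```

```bash
python3 - <<'E'
from h import *
c=viewer.read_camera("wrist"); save("w12",c["image"])
X=np.load("scene.npy").reshape(-1,3)
for x in (.47,.48,.49,.50,.51,.53):
    k=(abs(X[:,0]-x)<.005)&(X[:,1]>.1)&(X[:,1]<.25)&(X[:,2]>.2)&(X[:,2]<.3); q=X[k]
    for y in np.arange(.1,.24,.01):
        j=abs(q[:,1]-y)<.005
        if j.sum(): print(x,y.round(2),q[j,2].max().round(3),end="; ")
    print()
E
```

```text
0.48 0.16 0.256; 0.48 0.17 0.256; 
0.49 0.1 0.248; 0.49 0.11 0.247; 0.49 0.12 0.246; 0.49 0.13 0.253; 0.49 0.14 0.254; 0.49 0.15 0.251; 0.49 0.16 0.259; 0.49 0.17 0.26; 0.49 0.18 0.255; 
0.5 0.1 0.246; 0.5 0.11 0.247; 0.5 0.12 0.248; 0.5 0.13 0.255; 0.5 0.14 0.254; 0.5 0.15 0.257; 0.5 0.16 0.26; 0.5 0.17 0.261; 0.5 0.18 0.257; 
0.51 0.1 0.243; 0.51 0.11 0.243; 0.51 0.12 0.248; 0.51 0.13 0.255; 0.51 0.14 0.251; 0.51 0.15 0.258; 0.51 0.16 0.26; 0.51 0.17 0.26; 0.51 0.18 0.253; 
0.53 0.1 0.24; 0.53 0.14 0.251; 0.53 0.15 0.258; 0.53 0.16 0.262; 0.53 0.17 0.259; 0.53 0.18 0.242;
```

View pics/w12.png

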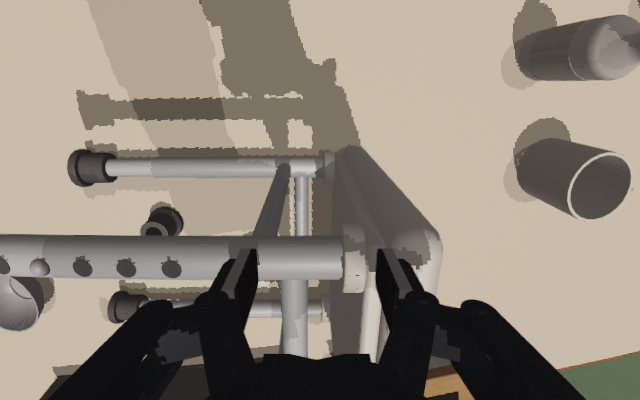

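The view shows finger B (col ~390) just short of the seat's rounded edge, above the white collar. The button is proud in its hole at (38,267). A few mm more.

```bash
python3 -m inch '[[[0,0.005,0],0],[[0,0.01,0],0],[[0,0.01,0],0]]'; python3 st.py
python3 -m inch '[[[0,0.006,0],0],[[0,0.006,0],0]]'; python3 st.py
```

```text
clock: 14.17
tcp_pos: [0.4876, 0.1134, 0.2501]
orientation: [0.012, 0.074, 0.997, 0.001]
wrist_force: [-6.1, -32.4, 8.3]
finger_gap: 0.0602
lean y,x deg 0.18 -1.38 head 81.5 F [ -6.1 -32.4   8.3] M tool [ 6.61  0.25 -0.04] tcp [0.4876 0.1134 0.2501]
clock: 14.33
tcp_pos: [0.4873, 0.113, 0.2507]
orientation: [0.012, 0.076, 0.997, -0.007]
wrist_force: [-5.7, -23.8, 6.2]
finger_gap: 0.0601
lean y,x deg -0.65 -1.4 head 81.23 F [ -5.7 -23.8   6.2] M tool [ 4.71  0.39 -0.03] tcp [0.4873 0.113  0.2507]
```

The lean is reversed to −0.65° (fine). Back to the button now, at a safe height.

```bash
python3 -m inch '[[[0,-0.006,0],0],[[0,-0.012,-0.012],0],[[-0.002,-0.05,-0.024],0],[[-0.003,-0.085,-0.024],-0.7],[[-0.003,-0.085,-0.024],-0.7]]'
python3 -m inch '[[[-0.001,-0.035,0],0],[[-0.003,-0.07,0],0],[[-0.0035,-0.1,0],0],[[-0.0035,-0.1,0],0],[[-0.0035,-0.1,0],0]]'; python3 st.py
python3 meas.py w13 | awk 'NR>1&&($1>-0.05&&$1<0.06)'; python3 fine.py w13
```

```text
clock: 14.75
tcp_pos: [0.477, 0.0248, 0.2766]
orientation: [0.013, 0.072, 0.997, -0.008]
wrist_force: [0.3, -0.3, 0.4]
finger_gap: 0.0601
clock: 15.17
tcp_pos: [0.4659, -0.0758, 0.278]
orientation: [0.013, 0.074, 0.997, -0.008]
wrist_force: [-0.4, -0.4, -0.2]
finger_gap: 0.06
lean y,x deg -0.76 -1.49 head 81.5 F [-0.4 -0.4 -0.2] M tool [-0.04  0.09  0.03] tcp [ 0.4659 -0.0758  0.278 ]
-0.047 256 -0.0093 0.0202 0.2544
-0.044 261 -0.0079 0.0202 0.2541
-0.041 253 -0.0079 0.0205 0.2537
-0.038 263 -0.0128 0.0202 0.2538
-0.035 417 -0.015 0.0201 0.254
-0.032 193 -0.0139 0.019 0.2494
-0.029 160 -0.006 0.0131 0.2465
-0.026 161 -0.0059 0.0131 0.2463
-0.023 157 -0.006 0.0126 0.2462
-0.02 155 -0.0075 0.0127 0.2461
-0.017 159 -0.0078 0.0127 0.2467
-0.014 157 -0.0077 0.0127 0.2465
-0.011 160 -0.0074 0.0129 0.2464
-0.008 162 -0.0073 0.013 0.2465
-0.005 165 -0.0075 0.0128 0.2459
-0.002 185 -0.0077 0.0145 0.2481
0.001 156 -0.009 0.0143 0.2477
0.004 194 -0.0093 0.0144 0.2485
0.007 195 -0.0093 0.0144 0.2482
0.01 191 -0.0093 0.0146 0.2487
0.013 188 -0.009 0.0142 0.2485
0.016 189 -0.009 0.0144 0.2488
0.019 187 -0.0086 0.0143 0.2485
0.022 190 -0.0085 0.0148 0.2481
0.025 184 -0.0085 0.0145 0.2483
0.028 183 -0.0089 0.0144 0.2483
0.031 193 -0.0084 0.0144 0.25
0.034 200 -0.0087 0.0145 0.2522
0.037 189 -0.0087 0.0143 0.2519
0.04 173 -0.0086 0.0144 0.2516
0.043 185 -0.0084 0.0141 0.2482
0.046 182 -0.008 0.0142 0.2481
0.049 180 -0.0083 0.0143 0.2479
0.052 184 -0.0081 0.0142 0.248
0.055 182 -0.0079 0.0142 0.2479
0.058 186 -0.0083 0.0141 0.2489
w13 rim -0.034 mouth -0.004 dist 0.03 -0.0075 0.0018
  rim [0.0202 0.0201 0.0201 0.02   0.02   0.02   0.0198 0.019  0.0125 0.0126
 0.0126]  mouth [0.0128 0.0127 0.0127 0.0125 0.0128 0.0128 0.0125 0.0145 0.0145 0.0145
 0.0145]
```

Rim at −33 mm, mouth at −3, button at +36 in tool y: leg at 0 and everything consistent. I'll shift +5 mm in y and +2 in x, then descend.

```bash
python3 -m inch '[[[0.002,0.005,0.005],0],[[0.002,0.005,0.015],0],[[0.002,0.005,0.024],0],[[0.002,0.005,0.028],0],[[0.002,0.005,0.028],0]]'
python3 -m inch '[[[0,0,0.002],0],[[0,0,0.003],0],[[0,0,0.003],0]]'; python3 st.py
python3 meas.py w14 | awk 'NR>1&&($1>-0.05&&$1<0.06)'; python3 fine.py w14
```

```text
clock: 15.63
tcp_pos: [0.4644, -0.0691, 0.248]
orientation: [0.011, 0.072, 0.997, -0.007]
wrist_force: [0.4, 0.9, -0.4]
finger_gap: 0.0599
clock: 15.88
tcp_pos: [0.4647, -0.0689, 0.2454]
orientation: [0.011, 0.072, 0.997, -0.007]
wrist_force: [-0.9, 1.5, 3.4]
finger_gap: 0.0601
lean y,x deg -0.7 -1.35 head 81.7 F [-0.9  1.5  3.4] M tool [-0.27  0.13 -0.  ] tcp [ 0.4647 -0.0689  0.2454]
-0.047 128 0.0104 0.0174 0.2469
-0.044 131 0.0102 0.0172 0.2472
-0.041 277 0.0042 0.0173 0.2471
-0.038 87 0.0055 0.0099 0.2439
-0.035 85 0.0054 0.0102 0.2432
-0.032 116 -0.0094 0.0098 0.2457
-0.029 219 -0.0094 0.0099 0.2468
-0.026 220 -0.0095 0.0101 0.247
-0.023 221 -0.0096 0.0099 0.2469
-0.02 216 -0.0091 0.0098 0.2466
-0.017 227 -0.0089 0.0099 0.2463
-0.014 211 -0.0096 0.0097 0.2464
-0.011 220 -0.0112 0.0112 0.2469
-0.008 242 -0.0118 0.0117 0.2471
-0.005 232 -0.0114 0.0115 0.247
-0.002 214 -0.0112 0.0117 0.2469
0.001 219 -0.0111 0.0115 0.247
0.004 195 -0.0114 0.0115 0.247
0.007 183 -0.0108 0.0116 0.247
0.01 204 -0.0108 0.0114 0.2467
0.013 215 -0.0108 0.0112 0.2468
0.016 216 -0.011 0.0115 0.2468
0.019 211 -0.0107 0.0115 0.2467
0.022 204 -0.0104 0.0114 0.2467
0.025 205 -0.012 0.0118 0.2467
0.028 161 -0.0128 0.0114 0.2467
0.031 129 -0.0123 0.0115 0.2463
0.034 93 0.0064 0.0113 0.2441
0.037 99 0.0062 0.0111 0.2442
0.04 108 0.0033 0.0111 0.2458
0.043 145 0.002 0.0109 0.2462
0.046 151 0.0008 0.0111 0.2462
0.049 147 -0.0003 0.0111 0.2463
0.052 145 -0.0031 0.011 0.2463
0.055 156 -0.0103 0.011 0.2462
0.058 157 -0.0104 0.0111 0.2462
w14 rim -0.041 mouth -0.0105 dist 0.0305 -0.0075 0.0018
  rim [0.0172 0.0172 0.0173 0.0173 0.0173 0.017  0.017  0.0162 0.0095 0.0096
 0.0097]  mouth [0.0097 0.0098 0.0098 0.0095 0.0094 0.0104 0.0112 0.0115 0.0115 0.0115
 0.0112]
```

Finger B is 2–3 mm too far seatwards. I'll lift 3 mm, shift −2.3 mm, then press again.

```bash
python3 -m inch '[[[0,0,-0.003],0],[[0,-0.0023,-0.003],0],[[0,-0.0023,-0.001],0],[[0,-0.0023,0.001],0],[[0,-0.0023,0.001],0]]'; python3 st.py
python3 -m inch '[[[0,0,0.0015],0],[[0,0,0.002],0],[[0,0,0.002],0]]'; python3 st.py
python3 -m inch '[[[0,0,0.001],0],[[0,0,0.001],0]]'; python3 st.py
```

```text
clock: 16.35
tcp_pos: [0.4647, -0.0717, 0.2446]
orientation: [0.012, 0.073, 0.997, -0.007]
wrist_force: [0.7, -1.9, 4.3]
finger_gap: 0.0602
lean y,x deg -0.73 -1.4 head 81.66 F [ 0.7 -1.9  4.3] M tool [ 0.1  -0.04  0.13] tcp [ 0.4647 -0.0717  0.2446]
clock: 16.6
tcp_pos: [0.4647, -0.0717, 0.2428]
orientation: [0.012, 0.073, 0.997, -0.007]
wrist_force: [-0.6, -1.0, 5.0]
finger_gap: 0.0604
lean y,x deg -0.73 -1.42 head 81.66 F [-0.6 -1.   5. ] M tool [-0.07  0.19 -0.03] tcp [ 0.4647 -0.0717  0.2428]
clock: 16.77
tcp_pos: [0.4648, -0.0717, 0.2426]
orientation: [0.012, 0.073, 0.997, -0.007]
wrist_force: [-2.1, 0.2, 8.0]
finger_gap: 0.0601
lean y,x deg -0.73 -1.47 head 81.67 F [-2.1  0.2  8. ] M tool [-0.19  0.44 -0.04] tcp [ 0.4648 -0.0717  0.2426]
```

Bottomed at flush (8 N), with B centred on the button and A about 1 mm from the rim. Now the outward push.

```bash
python3 -m inch '[[[0,-0.002,0.0008],0],[[0,-0.0035,0.0008],0],[[0,-0.0035,0.0008],0]]'; python3 st.py
python3 -m inch '[[[0,-0.002,0.0008],0],[[0,-0.0035,0.0008],0],[[0,-0.0035,0.0008],0]]'; python3 st.py
```

```text
clock: 17.02
tcp_pos: [0.4645, -0.074, 0.2425]
orientation: [0.013, 0.072, 0.997, -0.006]
wrist_force: [-0.5, 4.2, 8.6]
finger_gap: 0.0601
lean y,x deg -0.57 -1.54 head 81.72 F [-0.5  4.2  8.6] M tool [-1.09  0.27 -0.03] tcp [ 0.4645 -0.074   0.2425]
clock: 17.27
tcp_pos: [0.4645, -0.0757, 0.2424]
orientation: [0.014, 0.072, 0.997, -0.004]
wrist_force: [-0.6, 7.4, 7.4]
finger_gap: 0.06
lean y,x deg -0.31 -1.62 head 81.79 F [-0.6  7.4  7.4] M tool [-1.68  0.17  0.03] tcp [ 0.4645 -0.0757  0.2424]
```

```bash
python3 fine2.py w15 | tr ' ' '\n' | awk -F: 'NR<10||($1>=-40&&$1<=-24)||($1>=-12&&$1<=6)' | tr '\n' ' '; python3 fine.py w15
python3 -m inch '[[[0,-0.003,0.0008],0],[[0,-0.0045,0.0008],0],[[0,-0.0045,0.0008],0]]'; python3 st.py; python3 fine2.py w16 >/dev/null; python3 fine.py w16
```

```text
17.2667 [ 0.4645 -0.0757  0.2424] [-0.6  7.4 -30:11.9/254.6 -29:10.8/250.5 -28:10.6/246.5 -27:10.5/246.2 -26:10.5/245.9 -25:10.5/246.4 -24:10.5/246.5 -12:10.6/246.3 -11:10.7/246.4 -10:10.6/246.5 -9:10.4/246.0 -8:10.4/246.1 -7:10.2/246.3 -6:10.5/246.3 -5:10.4/246.4 -4:10.5/247.5 -3:12.1/248.1 -2:12.1/247.8 -1:12.1/248.1 0:12.0/248.0 1:12.2/248.2 2:12.3/248.0 3:12.1/247.9 4:12.0/247.5 5:12.4/247.7 6:12.1/247.4 w15 rim -0.0365 mouth -0.0045 dist 0.032 -0.0057 0.0017
  rim [0.0181 0.0181 0.018  0.0181 0.0181 0.0181 0.0175 0.0162 0.0123 0.0124
 0.0124]  mouth [0.0102 0.0105 0.0105 0.0104 0.0104 0.0105 0.0105 0.0121 0.0121 0.0121
 0.0121]
clock: 17.57
tcp_pos: [0.4643, -0.078, 0.2423]
orientation: [0.015, 0.071, 0.997, -0.001]
wrist_force: [0.2, 8.0, 8.0]
finger_gap: 0.06
lean y,x deg -0.05 -1.69 head 81.89 F [0.2 8.  8. ] M tool [-1.82  0.22  0.05] tcp [ 0.4643 -0.078   0.2423]
w16 rim -0.0365 mouth -0.002 dist 0.0345 -0.0058 0.0018
  rim [0.0183 0.0184 0.0184 0.0181 0.0181 0.018  0.018  0.0165 0.0125 0.0125
 0.0125]  mouth [0.0105 0.0105 0.0105 0.0107 0.0107 0.0107 0.0122 0.0122 0.0124 0.0124
 0.0123]
```

The rim now moves with the finger and the leg is at about +4 mm. A few mm more, without pressing.

```bash
python3 -m inch '[[[0,-0.003,0.0],0],[[0,-0.006,0.0],0],[[0,-0.006,0.0],0]]'; python3 st.py; python3 fine2.py w17 >/dev/null; python3 fine.py w17
python3 -m inch '[[[0,-0.002,-0.0005],0],[[0,-0.004,-0.0005],0],[[0,-0.004,-0.0005],0]]'; python3 st.py; python3 fine2.py w18 >/dev/null; python3 fine.py w18
```

```text
clock: 17.87
tcp_pos: [0.4634, -0.0831, 0.2422]
orientation: [0.015, 0.07, 0.997, -0.0]
wrist_force: [0.2, 3.9, 4.9]
finger_gap: 0.0604
lean y,x deg 0.07 -1.69 head 81.92 F [0.2 3.9 4.9] M tool [-0.9   0.12  0.01] tcp [ 0.4634 -0.0831  0.2422]
w17 rim -0.0365 mouth 0.0035 dist 0.04 -0.0053 0.0019
  rim [0.0183 0.018  0.0181 0.0181 0.018  0.0177 0.0176 0.0174 0.0128 0.0128
 0.0128]  mouth [0.0105 0.0105 0.0106 0.0106 0.0103 0.0103 0.0121 0.0124 0.0124 0.0125
 0.0125]
clock: 18.17
tcp_pos: [0.4628, -0.0868, 0.2423]
orientation: [0.015, 0.07, 0.997, -0.0]
wrist_force: [1.6, 3.9, 0.6]
finger_gap: 0.06
lean y,x deg 0.1 -1.67 head 81.93 F [1.6 3.9 0.6] M tool [-0.73 -0.17 -0.06] tcp [ 0.4628 -0.0868  0.2423]
w18 rim -0.036 mouth 0.006 dist 0.042 -0.006 0.0017
  rim [0.0184 0.0185 0.0185 0.0181 0.0181 0.0181 0.0159 0.0123 0.0124 0.0124
 0.0123]  mouth [0.0104 0.0103 0.0103 0.0104 0.0104 0.0104 0.0103 0.0104 0.0121 0.0121
 0.0121]
```

The leg is at about +13 mm, drawn with under 4 N. Before the next hole I'll uncover the button: lift, shut the gripper, and continue pushing the rim from the bare tube only.

```bash
python3 -m inch '[[[0,0.002,0],0],[[0,0.002,-0.012],0],[[0,0.002,-0.024],0],[[0,-0.01,-0.024],0],[[0,-0.021,-0.024],0]]' -
python3 -m inch '[[[0,0,0],0],[[0,0,0],0],[[0,0,0],0],[[0,0,0],0]]' 1 20; python3 st.py
python3 fine2.py w19 | sed 's/ 52:.*//'
```

```text
clock: 18.63
tcp_pos: [0.4592, -0.1082, 0.2666]
orientation: [0.015, 0.07, 0.997, -0.001]
wrist_force: [0.8, 0.2, -1.2]
finger_gap: 0.0603
clock: 18.97
tcp_pos: [0.4589, -0.108, 0.2662]
orientation: [0.014, 0.07, 0.997, -0.001]
wrist_force: [-0.5, 0.2, 0.2]
finger_gap: 0.0121
lean y,x deg 0.01 -1.63 head 81.96 F [-0.5  0.2  0.2] M tool [-0.03  0.03 -0.  ] tcp [ 0.4589 -0.108   0.2662]
18.9667 [ 0.4589 -0.108   0.2662] [-0.5  0.2  0.2]
-30:18.3/254.5 -29:18.3/254.3 -28:18.1/253.3 -27:18.1/254.1 -26:18.2/253.9 -25:18.3/253.9 -24:18.5/253.9 -23:18.2/254.1 -22:18.0/253.5 -21:18.2/253.7 -20:18.4/253.7 -19:18.2/253.7 -18:18.2/253.5 -17:18.2/253.8 -16:17.8/253.4 -15:17.6/252.5 -14:15.2/246.4 -13:10.7/245.5 -12:10.7/246.1 -11:10.6/245.5 -10:10.2/245.9 -9:10.6/245.3 -8:10.5/245.5 -7:10.2/245.6 -6:10.1/245.7 -5:10.5/245.8 -4:10.2/246.0 -3:10.3/246.4 -2:10.7/246.1 -1:10.3/246.0 0:10.4/246.5 1:10.4/245.6 2:10.5/246.4 3:10.5/246.4 4:10.3/246.2 5:10.3/247.0 6:10.2/246.1 7:10.6/246.0 8:10.4/245.6 9:10.6/246.3 10:10.1/246.3 11:10.1/245.7 12:10.1/245.6 13:10.3/245.7 14:10.4/245.7 15:10.4/246.1 16:10.3/246.3 17:10.6/246.3 18:10.6/246.7 19:10.3/246.2 20:10.3/246.1 21:10.2/246.7 22:10.0/246.7 23:10.0/245.7 24:10.4/246.5 25:10.3/245.9 26:10.2/246.5 27:10.1/246.7 28:9.8/246.2 29:11.2/247.9 30:11.8/247.9 31:12.0/248.3 32:12.0/248.2 33:11.7/248.2 34:11.8/247.8 35:11.7/248.0 36:11.7/247.8 37:11.6/247.9 38:11.7/247.6 39:11.4/248.7 40:11.5/248.7 41:11.5/248.8 42:11.5/248.8 43:11.5/248.1 44:11.6/248.6 45:11.6/248.8 46:11.6/248.4 47:11.5/247.9 48:11.5/247.9 49:11.9/248.1 50:11.7/247.8 51:11.7/247.9
```

```bash
python3 -m inch '[[[0,0.003,0],0],[[0,0.003,0.008],0],[[0,0.003,0.015],0],[[0,0.003,0.0185],0],[[0,0.003,0.0185],0]]'; python3 st.py
python3 -m inch '[[[0,0,0.0007],0],[[0,-0.003,0.0007],0],[[0,-0.006,0.0007],0],[[0,-0.008,0.0007],0],[[0,-0.008,0.0007],0]]'; python3 st.py; python3 fine2.py w20 | tr ' ' '\n' | awk -F: '($1>=-25&&$1<=-4)||($1>=20&&$1<=42)' | tr '\n' ' '
```

```text
clock: 19.43
tcp_pos: [0.4592, -0.1046, 0.2463]
orientation: [0.013, 0.07, 0.997, -0.001]
wrist_force: [0.1, 0.7, 0.1]
finger_gap: 0.0004
lean y,x deg 0.05 -1.51 head 81.99 F [0.1 0.7 0.1] M tool [0.02 0.05 0.03] tcp [ 0.4592 -0.1046  0.2463]
clock: 19.85
tcp_pos: [0.4582, -0.1126, 0.2457]
orientation: [0.013, 0.07, 0.997, -0.0]
wrist_force: [0.1, 1.6, 0.2]
finger_gap: -0.0003
lean y,x deg 0.08 -1.52 head 81.97 F [0.1 1.6 0.2] M tool [-0.3  -0.03  0.03] tcp [ 0.4582 -0.1126  0.2457]
-25:17.7/253.6 -24:17.4/253.6 -23:17.5/253.8 -22:17.4/254.3 -21:17.5/254.3 -20:17.4/253.7 -19:17.4/253.3 -18:17.5/253.9 -17:17.5/253.9 -16:17.5/254.3 -15:17.6/254.3 -14:17.5/252.4 -13:17.5/252.2 -12:17.5/256.0 -11:17.2/256.0 -10:9.8/255.6 -9:9.8/255.6 -8:9.9/255.7 -7:9.9/255.3 -6:12.2/254.6 -5:12.3/255.6 -4:12.2/255.5 20:9.6/246.2 21:9.9/246.4 22:9.5/246.4 23:9.4/246.0 24:9.4/245.8 25:9.5/246.0 26:9.4/245.8 27:9.3/245.7 28:9.4/246.3 29:9.3/246.0 30:9.4/246.4 31:9.3/246.5 32:9.2/246.5 33:9.3/246.1 34:10.9/247.8 35:10.8/247.8 36:11.0/247.6 37:11.0/247.7 38:10.9/247.6 39:10.9/247.6 40:10.9/248.5 41:10.9/248.5 42:11.1/248.3
```

```bash
python3 -m inch '[[[0,-0.002,0],0],[[0,-0.004,0],0],[[0,-0.006,0],0],[[0,-0.007,0],0],[[0,-0.007,0],0]]'; python3 st.py; python3 fine2.py w21 | tr ' ' '\n' | awk -F: '($1>=-14&&$1<=-4)||($1>=36&&$1<=48)' | tr '\n' ' '
```

```text
clock: 20.32
tcp_pos: [0.4572, -0.1204, 0.2457]
orientation: [0.013, 0.07, 0.997, -0.001]
wrist_force: [0.3, -0.9, 0.5]
finger_gap: -0.0002
lean y,x deg -0.03 -1.52 head 81.93 F [ 0.3 -0.9  0.5] M tool [0.08 0.04 0.01] tcp [ 0.4572 -0.1204  0.2457]
-14:17.6/253.1 -13:17.4/251.5 -12:16.5/255.7 -11:10.0/255.4 -10:10.2/255.4 -9:9.9/255.8 -8:10.2/255.4 -7:9.9/255.3 -6:12.3/255.7 -5:12.3/255.4 -4:12.5/256.0 36:9.7/245.9 37:9.5/246.0 38:9.5/246.0 39:9.5/246.7 40:9.5/246.6 41:10.9/247.3 42:11.1/248.0 43:11.2/247.8 44:11.2/248.0 45:11.0/248.4 46:11.1/248.1 47:10.9/248.1 48:11.3/247.6
```

At +22.5 mm. Now small, slow steps, watching for the bump at the first hole (mouth+15 mm).

```bash
for i in 1; do python3 -m inch '[[[0,-0.0005,0],0],[[0,-0.001,0],0],[[0,-0.0015,0],0],[[0,-0.0015,0],0]]'; python3 st.py; python3 fine2.py w22 | tr ' ' '\n' | awk -F: '($1>=-14&&$1<=-8)||($1>=40&&$1<=65)' | tr '\n' ' '; done
python3 -m inch '[[[0,-0.0005,0],0],[[0,-0.001,0],0],[[0,-0.001,0],0]]'; python3 st.py; python3 fine2.py w23 | tr ' ' '\n' | awk -F: '($1>=-14&&$1<=-8)||($1>=40&&$1<=65)' | tr '\n' ' '
```

```text
clock: 20.7
tcp_pos: [0.457, -0.1217, 0.2457]
orientation: [0.013, 0.07, 0.997, -0.001]
wrist_force: [1.0, 0.9, 0.2]
finger_gap: 0.0002
lean y,x deg -0.01 -1.53 head 81.93 F [1.  0.9 0.2] M tool [-0.3   0.02  0.  ] tcp [ 0.457  -0.1217  0.2457]
-14:17.7/252.5 -13:17.5/255.2 -12:17.3/255.7 -11:16.9/255.9 -10:10.0/255.9 -9:9.8/255.4 -8:10.3/255.8 40:9.4/245.9 41:9.4/246.5 42:10.1/246.1 43:11.3/248.4 44:11.3/248.4 45:11.3/248.8 46:10.9/248.8 47:11.1/247.6 48:11.1/248.0 49:11.0/247.8 50:11.0/247.9 51:11.3/248.0 52:11.3/248.7 53:11.2/248.7 54:10.9/251.6 55:11.1/252.1 56:10.9/251.7 57:11.1/252.3 58:10.8/252.8 59:10.8/252.0 60:10.8/252.0 61:10.9/251.9 62:10.8/250.3 63:11.0/248.2 64:10.8/248.1 65:10.6/248.4 clock: 21.0
tcp_pos: [0.4568, -0.1226, 0.2457]
orientation: [0.013, 0.07, 0.997, -0.001]
wrist_force: [1.4, 2.0, 1.2]
finger_gap: 0.0
lean y,x deg 0.01 -1.52 head 81.94 F [1.4 2.  1.2] M tool [-0.45  0.01  0.03] tcp [ 0.4568 -0.1226  0.2457]
-14:17.5/253.0 -13:17.7/255.8 -12:17.3/255.4 -11:16.6/255.6 -10:10.2/255.6 -9:10.0/255.8 -8:10.0/255.6 40:9.5/246.2 41:9.3/246.1 42:9.3/246.1 43:10.3/246.2 44:11.0/247.7 45:11.3/248.0 46:10.9/248.0 47:10.9/248.0 48:11.1/248.0 49:11.1/247.3 50:10.9/247.9 51:11.1/248.7 52:11.0/247.7 53:10.9/248.0 54:10.9/249.9 55:10.9/251.9 56:10.7/252.1 57:10.8/252.4 58:10.8/252.4 59:10.9/252.2 60:11.4/251.8 61:10.9/250.8 62:10.8/250.2 63:11.1/249.0 64:10.8/248.0 65:11.0/248.2
```

The button has snapped out: the bump is at 252 mm, 15 mm from the mouth, and the push force stayed ≤2 N. I'll retreat and check.

```bash
python3 -m inch '[[[0,0.003,0],0],[[0,0.005,-0.01],0],[[0,0.005,-0.04],0],[[0,0.005,-0.08],0],[[0,0.005,-0.08],0]]'
python3 -m inch '[[[0,0,0],0],[[0,0,0],0]]'; python3 st.py
python3 meas.py w24 | awk 'NR>1&&($1>-0.05&&$1<0.09){print $1,$4,$5}' | tr '\n' ';'
python3 - <<'E'
from h import *
t=viewer.read_camera("top"); c=viewer.read_camera("scene")
a=np.load("top.npy"); b=cloud(t); d=abs(a[...,2]-b[...,2])>.02; print("changed px",d.sum())
X=cloud(c).reshape(-1,3)
for lo,hi in((.40,.56),(.60,.72)):
    k=(X[:,0]>lo)&(X[:,0]<hi)&(X[:,2]>.22)&(X[:,2]<.262)&(X[:,1]<-.1)&(X[:,1]>-.25); print("foot end y",np.sort(X[k,1])[:5].round(4))
w=cv2.imread("pics/w24.png"); s=c["image"][120:320,120:440][...,::-1]
cv2.imwrite("pics/final.png",np.vstack([cv2.resize(w[80:300],(640,220)),cv2.resize(s,(512,320)) if 0 else np.pad(cv2.resize(s,(512,320)),((0,0),(0,128),(0,0)))]))
E
```

```text
clock: 21.47
tcp_pos: [0.4574, -0.1183, 0.3331]
orientation: [0.018, 0.07, 0.997, -0.003]
wrist_force: [0.6, -0.5, 0.6]
finger_gap: -0.0002
clock: 21.63
tcp_pos: [0.4582, -0.1186, 0.3349]
orientation: [0.02, 0.07, 0.997, -0.004]
wrist_force: [1.2, 0.2, -0.3]
finger_gap: 0.0003
lean y,x deg -0.28 -2.29 head 81.94 F [ 1.2  0.2 -0.3] M tool [-0.01  0.09 -0.02] tcp [ 0.4582 -0.1186  0.3349]
-0.047 0.0274 0.2588;-0.044 0.0265 0.2579;-0.041 0.0222 0.2544;-0.038 0.0222 0.2541;-0.035 0.0223 0.2541;-0.032 0.0223 0.254;-0.029 0.0221 0.2539;-0.026 0.0223 0.2537;-0.023 0.0222 0.2539;-0.02 0.0221 0.2545;-0.017 0.022 0.2537;-0.014 0.0218 0.2532;-0.011 0.0147 0.2458;-0.008 0.0143 0.2463;-0.005 0.0145 0.2463;-0.002 0.0144 0.2462;0.001 0.0145 0.2469;0.004 0.0143 0.2461;0.007 0.0143 0.2466;0.01 0.0142 0.2466;0.013 0.0142 0.2464;0.016 0.0143 0.2462;0.019 0.0142 0.246;0.022 0.0142 0.246;0.025 0.0142 0.246;0.028 0.014 0.2459;0.031 0.0141 0.246;0.034 0.0139 0.2461;0.037 0.014 0.2462;0.04 0.0154 0.2481;0.043 0.0157 0.2481;0.046 0.0155 0.2481;0.049 0.0157 0.2486;0.052 0.0155 0.2516;0.055 0.0156 0.252;0.058 0.0154 0.2509;0.061 0.0157 0.2479;0.064 0.0154 0.2482;0.067 0.0153 0.248;0.07 0.0153 0.248;0.073 0.0153 0.249;0.076 0.0153 0.2485;0.079 0.0153 0.2486;0.082 0.0153 0.2487;0.085 0.0153 0.2488;0.088 0.0149 0.2478;changed px 28515
foot end y [-0.1754 -0.1749 -0.1736 -0.1734 -0.1733]
foot end y [-0.2072 -0.2067 -0.2066 -0.2061 -0.2055]
```

View pics/final.png

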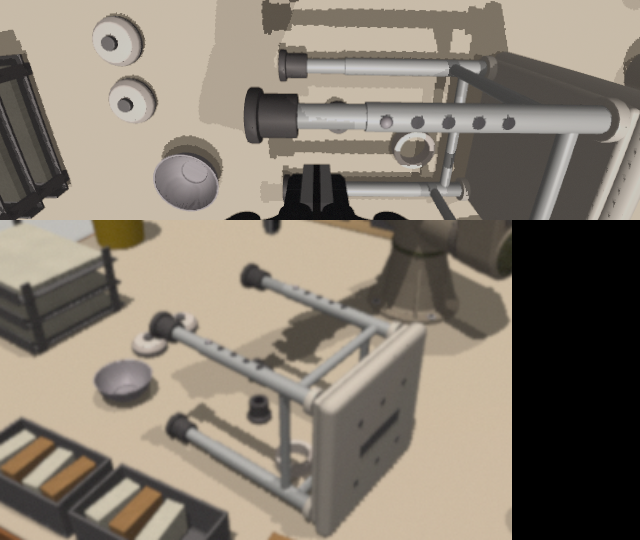

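The view shows the button in the hole nearest the mouth (386,122), the far leg, and the bystanders in place. One finer check of rim-to-mouth and button distance, since the coarse bins read slightly short.

```bash
python3 -m inch '[[[0,0,0],0],[[0,0,0],0],[[0,0,0],0]]'; python3 - <<'E'
from h import *
s=env.get_state(); c=viewer.read_camera("wrist"); W=cloud(c,s); X=W.reshape(-1,3)
u=np.array([np.cos(np.radians(81.9)),np.sin(np.radians(81.9))]); n=np.array([-u[1],u[0]])
X=X[(X[:,2]>.225)&(X[:,2]<.257)&(X[:,0]<.55)&(X[:,0]>.4)]; a=X[:,:2]@u; b=X[:,:2]@n
prev=None
for y in np.arange(-.09,.02,.001):
    k=abs(a-y)<.0006
    if k.sum()>3: print(f"{y*1e3:.0f}:{np.ptp(b[k])*1e3:.0f}/{X[k,2].max()*1e3:.0f}",end=" ")
t=viewer.read_camera("top"); A=cv2.imread("pics/top.png")[...,::-1].astype(int); D=abs(A-t["image"].astype(int)).max(2)
for nm,(x,y) in dict(mug=(211,203),bottle=(217,243),bowl=(427,181),t1=(444,217),t2=(443,244),tape=(324,183),spare=(357,201),farfoot=(387,160)).items():
    print(nm,(D[y-14:y+14,x-14:x+14]>40).sum(),end=" ")
E
```

```text
clock: 22.03
tcp_pos: [0.4567, -0.118, 0.3316]
orientation: [0.017, 0.07, 0.997, -0.003]
wrist_force: [0.2, -0.3, 0.2]
finger_gap: 0.0
-90:34/254 -89:34/253 -88:34/254 -87:34/254 -86:34/253 -85:34/254 -84:34/253 -83:34/253 -82:34/254 -81:33/254 -80:35/254 -79:35/254 -78:35/254 -77:34/254 -76:34/254 -75:34/254 -74:34/254 -73:34/254 -72:34/254 -71:35/254 -70:35/253 -69:35/253 -68:34/252 -67:20/246 -66:20/246 -65:19/246 -64:20/246 -63:20/246 -62:20/246 -61:20/246 -60:20/246 -59:20/246 -58:20/246 -57:20/246 -56:19/246 -55:19/246 -54:20/247 -53:19/246 -52:19/246 -51:20/246 -50:20/246 -49:20/246 -48:19/246 -47:20/246 -46:19/246 -45:20/246 -44:19/246 -43:19/246 -42:20/246 -41:20/247 -40:19/246 -39:19/247 -38:20/246 -37:20/246 -36:19/246 -35:19/246 -34:19/246 -33:19/246 -32:19/246 -31:19/246 -30:19/246 -29:19/246 -28:19/246 -27:19/246 -26:19/247 -25:19/246 -24:19/246 -23:19/246 -22:19/246 -21:18/246 -20:19/246 -19:19/246 -18:19/246 -17:19/246 -16:19/246 -15:19/246 -14:19/246 -13:25/248 -12:24/248 -11:24/248 -10:24/248 -9:24/248 -8:24/248 -7:24/247 -6:24/248 -5:24/247 -4:24/248 -3:24/249 -2:23/250 -1:24/252 0:23/252 1:23/253 2:24/253 3:24/251 4:22/251 5:23/250 6:23/248 7:23/248 8:24/248 9:23/247 10:22/248 11:23/248 12:22/248 13:23/248 14:23/248 15:23/248 16:22/248 17:22/248 18:23/247 19:23/248 mug 0 bottle 0 bowl 0 t1 0 t2 0 tape 0 spare 68 farfoot 0
```

```bash
python3 -c "
from workcell import env; print(env.hand_in())"
```

```text
the job is handed in; nothing more can be done
None
```

I lengthened the short leg, the one nearer the robot, by one hole, and its spring button has snapped out in the hole nearest the mouth. The job is handed in at about 22 s, with the gripper about 85 mm above the stool and touching nothing.

**How it went**
- **First press:** my finger gap was too narrow. The finger slid off the button, the leg moved about 2 mm and then went back. A 13 N push on the rim followed, and it did not move the leg.
- **Levelling the tool:** contact had tilted the tool, so I braced a finger against the heavy seat with up to about 33 N to straighten it.
- **Second press:** with a 60 mm gap I pressed the button flush (about 8 N) and pushed the rim out with about 8 N until the button slipped under the tube. I then drew the leg on with the shut gripper and the hole uncovered, using 4 N or less, until it snapped.

**Last checks**
- **Button:** it stands 4 to 5 mm proud, 15 mm from the mouth.
- **Leg length:** rim to mouth measures 54 mm against 55 nominal, and button to rim 69 mm against 70. Both are within the camera's accuracy of about 2 mm.
- **Foot ends:** allowing for the stool's angle, the two upper feet agree to about 2 mm. One coarser reading of rim to mouth gave 51 mm, which the finer check did not bear out.
- **Neighbouring leg and bystanders:** comparing before and after images, there was no change around the neighbouring foot, mug, bottle, bowl, transducers or tape. The patch around the spare foot changed by 68 pixels. I put this down to shadow, since nothing went near it and it still stands in the final view, but I did not check further.

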